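# Lift the stacked rinse plates out of the pot on the key-foot lifter

### The job

Take the lifter out of its stand and thread it gently down through the key slots of all three rinse plates stacked in the pot; the lower slots are mostly hidden and need not be in line with the top one, so feel for each without pressing hard. Turn the foot crosswise under the bottom plate, lift all three plates out together level, and stand the stack in the middle of the drip pan with the lifter still upright through it, then let go. Do not touch the plates with the fingers, and leave the other things where they are.

Things in the scene. Friction and masses are not known exactly. Their poses are not given: they have to be found in the camera images.
- lifter_handle (a point): Lifter: upright steel rod, 140 mm tall, with a grey handle; loose, about 120 g, standing in its stand. This point is the centre of the handle, 122 mm above the rod's lower tip. The handle is 36 mm long (x), 14 mm thick (y) and 36 mm high, with flat sides: grip it from above across the 14 mm, fingers closing along its y. z runs up the rod.
- lifter_tip (a point): The lifter's lower tip, on its axis; axes as the handle's. From the tip up: cone nose, 0 to 5 mm, 5 mm across at the tip and 10 mm at its top; cross-bar foot, 5 to 10 mm up, 30 mm long along x (15 mm either side of the axis), 5 mm thick along y, blunt underside; then a round shaft 10 mm across up to the handle at 104 mm.
- lifter: The whole lifter; origin at its lower tip, axes as above. Its foot must never press with more than 25 N on anything.
- stand_top (a point): White slotted block, fixed, 60x38 mm, 42 mm high, on a 78x54 mm foot plate. This point is the centre of its top face, at the mouth of a 34x12 mm slot (long along x) in which the lifter stands with its tip 10 mm above the worktop. Draw it straight up, 35 mm or more, to clear.
- pot_floor (a point): Round steel rinse pot, fixed, 85 mm across outside (rubber foot 92), 78 mm inside. This point is the centre of its inner floor, 5 mm above the worktop. Three equal round plates are stacked in it. With the lifter's tip on this floor its bar has 4 mm of room below the bottom web.
- pot_rim (a point): Centre of the pot's mouth, 59 mm above its floor. The middle and bottom plates below are mostly hidden and not measured: their slots are turned from the top plate's by 0.2 to 0.5 rad (middle) and up to 0.5 rad (bottom), which way is not told; centres up to 0.6 mm off the pot's axis. Out of line, the bar's underside stops on the web, 36 mm above the pot's floor (middle) or 18 mm (bottom), the tip 5 mm lower.
- top_slot (a point): Top plate, centre of its upper face, 54 mm above the pot's floor; x runs along its slot. Each web (4 mm thick) has a keyhole: a round hole 13.5 mm across and, through it, a slot 36 mm long, 8.5 mm wide. The bar passes a web only along its slot, within about 0.09 rad; it turns freely between webs and under the bottom one.
- top_plate: The top plate; origin at its legs' underside. All three plates are loose, rigid, steel, about 60 g, 72 mm across, 18 mm high: a perforated web on four 14 mm legs. Pressing does not line them up. With the bar a quarter turn across the bottom slot all three hang on it, the top face then 50 mm above the lifter's tip (32 or 14 mm: only two or one).
- pan_in (a point): Square steel drip pan, fixed, 130x130 mm, rim 13 mm high, walls 3 mm. This point is the centre of its inner floor, 3 mm above the worktop.
- cassette_1: Bystander: white tissue cassette with a wax block, 41x28x13 mm; origin at the centre of its underside.
- petri_dish: Bystander: clear petri dish, 61 mm across, 15 mm high; origin at the centre of its underside.
- timer: Bystander: white bench timer, 62x68x18 mm; origin at the centre of its underside.
- forceps_2: Bystander: steel forceps, 124x19x8 mm; origin at the centre of its underside.
- tape_roll: Bystander: roll of cream tape lying flat, 62 mm across, 19 mm high; origin at the centre of its underside.
- base_mould_1: Bystander: steel embedding mould, 38x53x9 mm; origin at the centre of its underside.

How it is judged (in metres and radians):
On the way, in this order (a step that is already met when the one before it is completed fails the run):
1. the lifter is out of its stand (z of lifter_tip in the frame of stand_top above 0.005 m), for 0.1 s.
2. the lifter is threaded through all three plates, its tip within 10 mm of the pot's floor (z of lifter_tip in the frame of pot_floor below 0.01 m and horizontal distance between lifter_tip and pot_floor below 0.01 m), for 0.1 s.
3. all three plates hang on the lifter above the pot's rim: tip at least 62 mm above the pot's floor, top plate's upper face 46 to 57 mm above the tip (z of lifter_tip in the frame of pot_floor above 0.062 m and z of top_slot in the frame of lifter_tip between 0.046 and 0.057 m), for 0.2 s.
At the end, for the whole second after the job is handed in: The plates stand as one level stack (top face 50 to 58 mm over the pan's floor, tilt < 0.08 rad), centre within 30 mm of the pan's; the lifter stands in them within 0.2 rad of upright, tip within 8 mm of the pan's floor and 12 mm of the stack's axis; all at rest (horizontal distance between top_slot and pan_in below 0.03 m and z of top_slot in the frame of pan_in between 0.05 and 0.058 m and angle between top_slot's own z axis and vertical below 0.08 rad and horizontal distance between lifter_tip and top_slot below 0.012 m and z of lifter_tip in the frame of pan_in below 0.008 m and angle between lifter_tip's own z axis and vertical below 0.2 rad and linear speed of each of top_plate, lifter below 0.02 m/s); the robot touches nothing.
It fails at once if the lifter's foot (cross-bar or nose) presses with more than 25 N (contact force between any of lifter_c0, lifter_c1 and anything else above 25 N).
It fails at once if the stack is tipped: top plate tilted more than 0.35 rad (angle between top_slot's own z axis and vertical above 0.35 rad).
It fails at once if the fingers touch the top plate (contact force between the fingers and top_plate above 1 N).
It fails at once if a bystander is moved more than 30 mm (distance of any of cassette_1, petri_dish, timer, forceps_2, tape_roll, base_mould_1 from where it was at the start of the episode above 0.03 m).
It also fails if it takes over 72 s, if anything falls off the work surface, if the arm or the gripper's body presses on something with over 40 N, if the wrist force passes 120 N, or if a joint passes its speed limit or range.

### The arm

A 6-joint arm with a two-finger parallel gripper is mounted at the origin on a cart in front of the work surface, level with it; the furniture and walls round the work are solid. World frame = base frame: x ahead of the robot, y to its left, z up, the work surface at z = 0. Lengths are in mm, angles in rad, forces in N, time in s.
With the tool pointing down it reaches from about 425 to 1125 mm from the base axis. Payload 14.9 kg.
Tool frame: the origin (TCP) lies at the very end of the fingers, on their centre line; the grasp point (between the pads) lies 19 mm behind it; x points along the fingers, z is the direction in which the jaws open and shut, and the axes are right-handed (so a half turn about x gives the same grasp; the last joint's range is limited). The gripper opens to 91 mm and grips with 3 to 60 N. Pads are 32 mm wide; open, the fingers measure 118 mm over their backs; the gripper's body (76 mm by 178 mm) begins 60 mm behind the grasp point.
Start: joints at [1.081, 0.379, 1.734, -0, 1.028, -0.033], TCP at [308.764, 628.238, 213.932] pointing down, gripper open.
Joint ranges: [-2.77, 2.77], [-0.74, 2.19], [0, 2.66], [-1.06, 4.2], [0.31, 2.87], [-3.08, 3.08]. Speed limits (rad/s): [1.89, 1.89, 2.39, 3.14, 3.14, 3.14].

### API

Orientations are given as a unit quaternion [x, y, z, w].
In Python, from cell import env, grab_frame gives the robot as it stands. The module is installed in compiled form; this text tells all that it offers.
- The arm moves only by the shell command python3 -m creep 'ROWS' [FORCE]. ROWS is JSON, a list of rows, each an object with "translation": the shift along the world's x, y, z scaled (see below), a list of three; "dr": the turn, a rotation vector about the world's x, y, z scaled (see below), a list of three; "jaw": the opening, from 0 (shut) to 1 (fully open). In form: [{"translation": [dx, dy, dz], "dr": [wx, wy, wz], "jaw": jaw}, ...]. A call has 1 to 20 rows; each row is the pose to reach, as a shift and turn from the pose measured when the call began; what a row does not reach only later rows make up. The controller multiplies each number of a shift by 50 cm and each number of a turn by pi/2 rad. A row lasts 1/12 s, in which the tool goes at most 41.7 mm and 7.16 degrees, less where a joint would pass 70% of its speed; a pose out of reach is approached as far as the arm can. A call with a number of a shift or a turn outside -1 to 1 is refused whole. A call with a gripper value outside its range is refused whole. The fingers move at their own pace and stop on an object; FORCE is the grip in N (left out, the last holds). Time passes only in rows, so rows that repeat a pose let the fingers close. It gives the time, the measured TCP pose, the force and the opening at its end, in the units of the state.
- env.read_state(): the state, without advancing time (a new reading comes with each control period).
- grab_frame(name): name is "scene" or "top" or "wrist"; returns a dict with "image" (384x512x3 uint8, blue, green, red), "mtx" (3x3 intrinsics, pixels), "xyz" and "orientation" of the camera in the world. Camera axes: x right, y up, looking along -z (the intrinsics and any distortion apply to the point x, -y, -z); pixel columns grow to the right and rows downward; lengths in mm; the calibration is good to about 2 mm. The wrist camera is an equidistant fisheye: a pixel r from the principal point sees the ray r / f radians off the axis. A picture is of the moment at which its call begins. There is no depth.
- env.job_done(): hands the job in, once; it reports no verdict.
The state is a dict: "t": time; "joint_pos": joint angles; "dq": joint speeds; "joint_efforts": joint torques, N m; "position": TCP position; "ee_rot": TCP orientation; "force": force on the tool from outside, world axes, zero at the start; "ft_torque": the same for the moment, N m; "finger_gap": opening from 0.0 (shut) to 1.0 (fully open).
Only numpy, scipy, OpenCV 4.12 (cv2) and the standard library are available. Lean on these libraries where they do the work, as an engineer would, in place of code of your own. Each camera call takes 0.05 s, during which the arm holds its last target.

## Working session

There is one attempt and no reset: what is moved stays moved. The work goes in short steps, Python scripts to look and compute and a shell command to move; the robot and the scene stay as the last step left them, time stands still between calls to the robot, and variables do not carry over. Pictures are saved under pics/ and viewed, and the job is handed in when it is done.

```bash
mkdir -p pics
python3 - <<'E'
from cell import env, grab_frame
import cv2
print(env.read_state())
for n in ("scene","top","wrist"):
    f=grab_frame(n); cv2.imwrite(f"pics/{n}0.png",f["image"]); print(n,f["mtx"],f["xyz"],f["orientation"],[k for k in f])
E
```

```text
{'t': 0.0, 'joint_pos': array([ 1.08075172e+00,  3.79414342e-01,  1.73478131e+00, -3.22019934e-05,
        1.02850620e+00, -3.32889786e-02]), 'dq': array([ 0.00097051, -0.00147341,  0.00061442,  0.00122491,  0.00034985,
        0.000573  ]), 'joint_efforts': array([-1.14966326e-03, -7.63714886e+01, -4.34371269e+01,  6.49881153e-02,
        4.24487970e-02, -9.57243765e-05]), 'position': array([308.54313154, 627.88543917, 213.28395341]), 'ee_rot': array([-0.37402809,  0.60054786,  0.37361896,  0.59987842]), 'force': array([-0.55279062,  0.95849249, -0.33475927]), 'ft_torque': array([ 0.07507417, -0.03525892, -0.00323894]), 'finger_gap': 1.0004983335092268}
scene [[470.49148335   0.         258.49172922]
 [  0.         470.49148335 189.82780333]
 [  0.           0.           1.        ]] [-189.17147854 -805.21624344  662.86393416] [ 0.48650682 -0.1860766  -0.30114867  0.79874657] ['image', 'mtx', 'xyz', 'orientation']
top [[451.04771838   0.         250.04932695]
 [  0.         451.04771838 195.4654423 ]
 [  0.           0.           1.        ]] [ 407.92336494   53.2102004  1278.39296746] [ 0.03247074 -0.04174047 -0.70170738  0.71049992] ['image', 'mtx', 'xyz', 'orientation']
wrist [[297.31863964   0.         255.55213357]
 [  0.         297.31863964 194.67637166]
 [  0.           0.           1.        ]] [247.13649629 658.56396779 384.51441483] [-0.10381234 -0.06396155  0.52473881  0.84248507] ['image', 'mtx', 'xyz', 'orientation']
```

View pics/scene0.png

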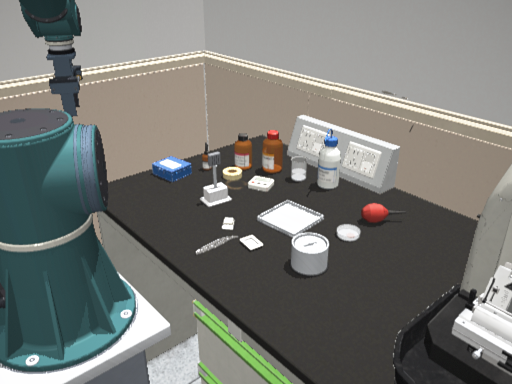

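View pics/top0.png

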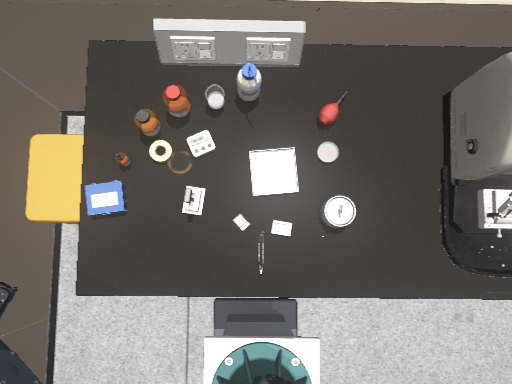

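View pics/wrist0.png

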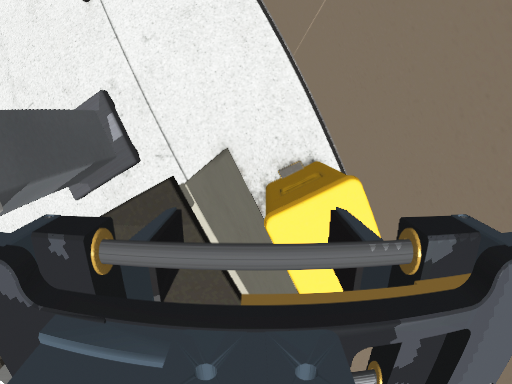

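```bash
cat > h.py <<'E'
import numpy as np, cv2
from scipy.spatial.transform import Rotation as R
from cell import env, grab_frame
def ray(f,u,v,fish=False):
    K=f["mtx"]; x=(u-K[0,2])/K[0,0]; y=(v-K[1,2])/K[1,1]
    if fish:
        r=np.hypot(x,y); d=np.array([np.sin(r)*x/max(r,1e-9),-np.sin(r)*y/max(r,1e-9),-np.cos(r)])
    else: d=np.array([x,-y,-1.])
    return np.array(f["xyz"]),R.from_quat(f["orientation"]).apply(d)
def px2w(f,u,v,z,fish=False):
    o,d=ray(f,u,v,fish); s=(z-o[2])/d[2]; return o+s*d
def w2px(f,p,fish=False):
    c=R.from_quat(f["orientation"]).inv().apply(np.array(p,float)-f["xyz"]); K=f["mtx"]
    x,y,z=c[0],-c[1],-c[2]
    if fish:
        r=np.hypot(x,y); th=np.arctan2(r,z); return np.array([K[0,2]+K[0,0]*th*x/r,K[1,2]+K[1,1]*th*y/r])
    return np.array([K[0,2]+K[0,0]*x/z,K[1,2]+K[1,1]*y/z])
def crop(im,u0,v0,u1,v1,k,name):
    cv2.imwrite(name,cv2.resize(im[v0:v1,u0:u1],None,fx=k,fy=k,interpolation=cv2.INTER_CUBIC))
def st():
    s=env.read_state(); r=R.from_quat(s["ee_rot"]).as_matrix()
    print("t %.2f"%s["t"],"pos",s["position"].round(1),"F",s["force"].round(1),"T",s["ft_torque"].round(2),"gap %.3f"%s["finger_gap"],"\nx",r[:,0].round(3),"z",r[:,2].round(3),"jaw yaw %.3f"%np.arctan2(r[1,2],r[0,2]),"q",s["joint_pos"].round(3))
E
python3 - <<'E'
from h import *
st()
t=cv2.imread("pics/top0.png"); s=cv2.imread("pics/scene0.png")
a=cv2.resize(t[170:230,165:225],None,fx=6.6,fy=6.6,interpolation=cv2.INTER_CUBIC)
b=cv2.resize(t[182:242,310:370],None,fx=6.6,fy=6.6,interpolation=cv2.INTER_CUBIC)
cv2.imwrite("pics/tc.png",np.hstack([a,b]))
a=cv2.resize(s[140:215,180:255],None,fx=5.3,fy=5.3,interpolation=cv2.INTER_CUBIC)
b=cv2.resize(s[215:290,270:345],None,fx=5.3,fy=5.3,interpolation=cv2.INTER_CUBIC)
cv2.imwrite("pics/sc.png",np.hstack([a,b]))
E
```

```text
t 0.15 pos [308.6 628.  213.4] F [-0.3  0.  -0.7] T [ 0.07  0.03 -0.03] gap 0.995 
x [-0.    -0.001 -1.   ] z [ 0.441  0.897 -0.001] jaw yaw 1.114 q [ 1.081  0.379  1.735 -0.     1.029 -0.033]
```

View pics/tc.png

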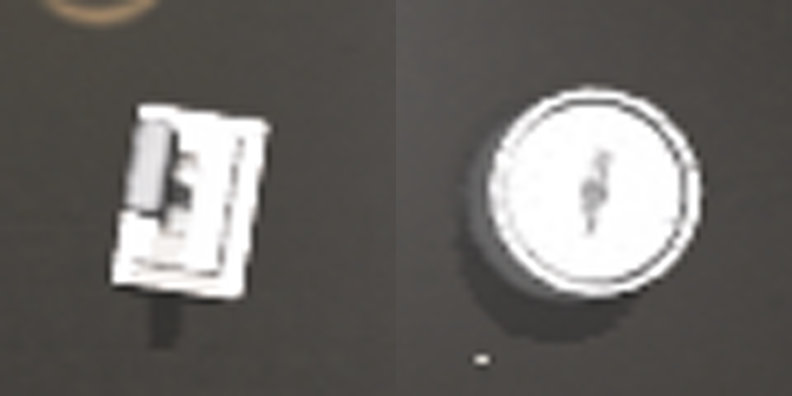

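View pics/sc.png

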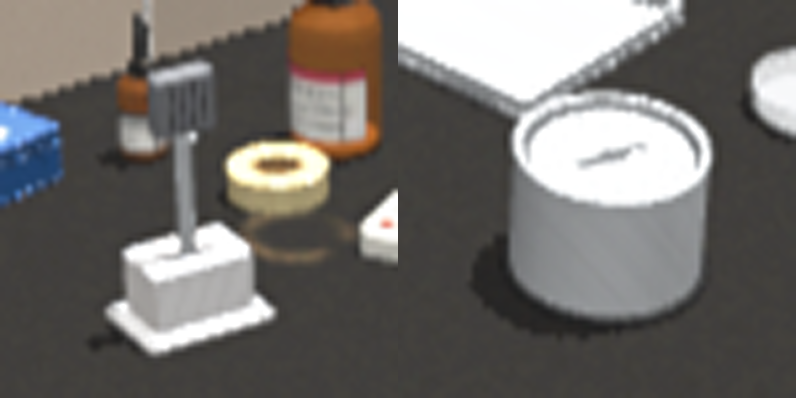

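Run:
```python
from h import *
f=grab_frame("top"); s=grab_frame("scene")
g=lambda x,y,u0,v0,k=6.6:(u0+x/k-0.4,v0+y/k-.4)
print("handle top", px2w(f,*g(148,165,165,170),150))
for c in [(140,103),(270,122),(243,298),(112,285)]: print("foot corner",px2w(f,*g(*c,165,170),4))
print("handle ends",px2w(f,*g(153,118,165,170),150),px2w(f,*g(143,211,165,170),150))
print("pot rim", px2w(f,*g(595-396,192,310,182),64))
print("slot", px2w(f,*g(594-396,192,310,182),59), px2w(f,*g(605-396,150,310,182),59),px2w(f,*g(589-396,233,310,182),59))
print("pan",px2w(f,274,172,13))
# scene checks
print("scene pred handle top", w2px(s,px2w(f,*g(148,165,165,170),150)), "obs",(180+182/5.3,140+70/5.3))
print("pot", w2px(s,px2w(f,*g(595-396,192,310,182),64)), "obs",(270+(612-398)/5.3,215+148/5.3))
```

```text
handle top [527.03785648 197.4069841  150.        ]
foot corner [569.25281913 220.21037214   4.        ]
foot corner [561.76166338 164.1157925    4.        ]
foot corner [485.75891014 173.98093729   4.        ]
foot corner [490.62128788 230.07811752   4.        ]
handle ends [545.07563938 195.97933044 150.        ] [509.44202463 198.83995296 150.        ]
pot rim [ 497.79214299 -205.14303195   64.        ]
slot [ 498.15691213 -205.79402267   59.        ] [ 515.56540392 -210.49914577   59.        ] [ 481.24400899 -203.5794716    59.        ]
pan [609.26334591 -29.82531667  13.        ]
scene pred handle top [212.53646014 152.5359242 ] obs (214.33962264150944, 153.20754716981133)
pot [308.62529821 241.85792906] obs (310.37735849056605, 242.9245283018868)
```

```bash
python3 -m creep '[{"translation":[0.437,-0.861,0.033],"dr":[0,0,0.214],"jaw":1},{"translation":[0.437,-0.861,0.033],"dr":[0,0,0.214],"jaw":1},{"translation":[0.437,-0.861,0.033],"dr":[0,0,0.214],"jaw":1},{"translation":[0.437,-0.861,0.033],"dr":[0,0,0.214],"jaw":1},{"translation":[0.437,-0.861,0.033],"dr":[0,0,0.214],"jaw":1},{"translation":[0.437,-0.861,0.033],"dr":[0,0,0.214],"jaw":1},{"translation":[0.437,-0.861,0.033],"dr":[0,0,0.214],"jaw":1},{"translation":[0.437,-0.861,0.033],"dr":[0,0,0.214],"jaw":1},{"translation":[0.437,-0.861,0.033],"dr":[0,0,0.214],"jaw":1},{"translation":[0.437,-0.861,0.033],"dr":[0,0,0.214],"jaw":1},{"translation":[0.437,-0.861,0.033],"dr":[0,0,0.214],"jaw":1},{"translation":[0.437,-0.861,0.033],"dr":[0,0,0.214],"jaw":1},{"translation":[0.437,-0.861,0.033],"dr":[0,0,0.214],"jaw":1},{"translation":[0.437,-0.861,0.033],"dr":[0,0,0.214],"jaw":1},{"translation":[0.437,-0.861,0.033],"dr":[0,0,0.214],"jaw":1}]' 40
python3 - <<'E'
from h import *
st(); f=grab_frame("wrist"); cv2.imwrite("pics/w1.png",f["image"]); print(f["xyz"],f["orientation"])
E
```

```text
t: 1.5
position: [526.9, 197.9, 230.0]
ee_rot: [-0.469, 0.53, 0.469, 0.529]
force: [-0.7, 0.6, -0.2]
finger_gap: 1.0
t 1.50 pos [526.9 197.9 230. ] F [-0.7  0.6 -0.2] T [-0.03 -0.02 -0.02] gap 1.000 
x [-0. -0. -1.] z [ 0.121  0.993 -0.   ] jaw yaw 1.450 q [ 0.318  0.144  2.004 -0.     0.994 -1.132]
[459.01131169 206.82436974 401.20835221] [-0.09147747 -0.08033609  0.65817851  0.74295291]
```

View pics/w1.png

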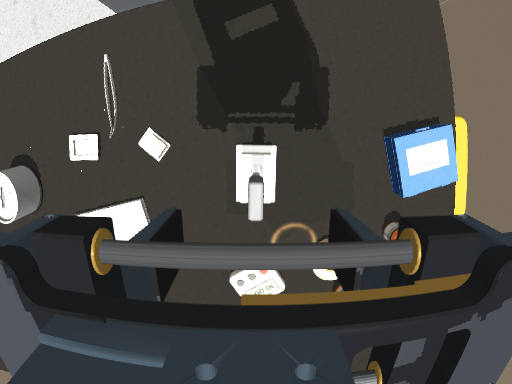

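Run:
```python
from h import *
im=cv2.imread("pics/w1.png"); crop(im,216,135,296,235,6,"pics/w1c.png")
f=grab_frame("wrist")
for yaw in (-.12,):
  c=np.array([527,197.5,0]);d=np.array([np.cos(yaw),np.sin(yaw),0]);n=np.array([-d[1],d[0],0])
  for z in(114,150):
    print(z,[((w2px(f,c+[0,0,z]+a*18*d+b*7*n,True)-[216,135])*6).round(0) for a in(-1,1) for b in(-1,1)])
  print([((w2px(f,c+[0,0,4]+a*39*d+b*27*n,True)-[216,135])*6).round(0) for a in(-1,1) for b in(-1,1)])
```

```text
114 [array([188., 235.]), array([273., 235.]), array([189., 446.]), array([272., 446.])]
150 [array([181., 279.]), array([278., 279.]), array([183., 516.]), array([277., 516.])]
[array([112.,  57.]), array([354.,  57.]), array([116., 395.]), array([350., 396.])]
```

View pics/w1c.png

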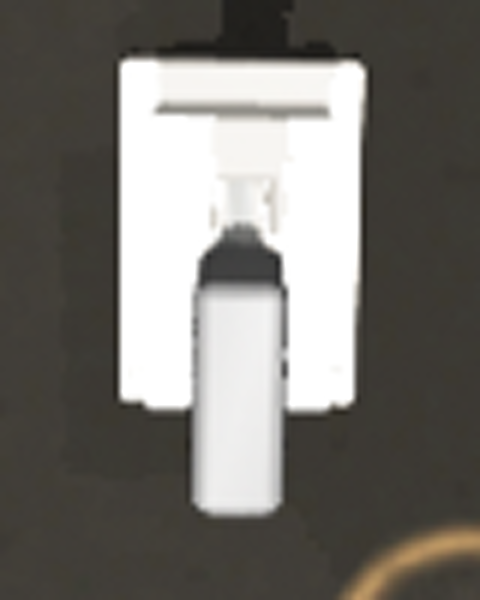

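```bash
python3 -m creep '[{"translation":[0.001,0.0014,-0.08],"dr":[0,0,-0.01],"jaw":1},{"translation":[0.001,0.0014,-0.16],"dr":[0,0,-0.01],"jaw":1},{"translation":[0.001,0.0014,-0.22],"dr":[0,0,-0.01],"jaw":1},{"translation":[0.001,0.0014,-0.234],"dr":[0,0,-0.01],"jaw":1},{"translation":[0.001,0.0014,-0.234],"dr":[0,0,-0.01],"jaw":0.4},{"translation":[0.001,0.0014,-0.234],"dr":[0,0,-0.01],"jaw":0.25},{"translation":[0.001,0.0014,-0.234],"dr":[0,0,-0.01],"jaw":0.25}]' 40
python3 - <<'E'
from h import *
st(); f=grab_frame("wrist"); cv2.imwrite("pics/w2.png",f["image"])
E
```

```text
t: 2.18
position: [528.3, 199.9, 115.0]
ee_rot: [-0.466, 0.532, 0.465, 0.533]
force: [0.8, 0.3, 0.0]
finger_gap: 0.806
t 2.18 pos [528.3 199.9 115. ] F [0.8 0.3 0. ] T [ 0.02 -0.02  0.03] gap 0.806 
x [ 0.002  0.    -1.   ] z [0.134 0.991 0.001] jaw yaw 1.436 q [ 0.321  0.311  2.051 -0.     0.777 -1.115]
```

View pics/w2.png

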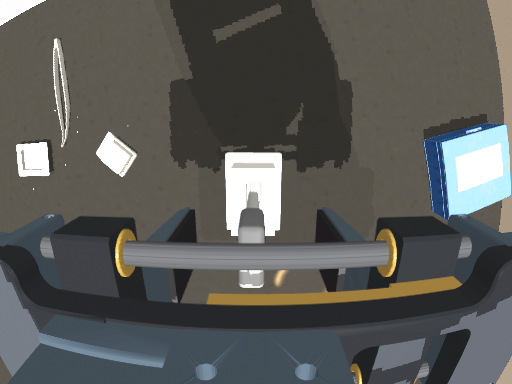

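```bash
python3 -m creep '[{"translation":[-0.002,-0.0026,-0.003],"dr":[0,0,0],"jaw":0.4},{"translation":[-0.002,-0.0026,-0.003],"dr":[0,0,0],"jaw":0.3},{"translation":[-0.002,-0.0026,-0.003],"dr":[0,0,0],"jaw":0.2},{"translation":[-0.002,-0.0026,-0.003],"dr":[0,0,0],"jaw":0.1},{"translation":[-0.002,-0.0026,-0.003],"dr":[0,0,0],"jaw":0.0},{"translation":[-0.002,-0.0026,-0.003],"dr":[0,0,0],"jaw":0},{"translation":[-0.002,-0.0026,-0.003],"dr":[0,0,0],"jaw":0},{"translation":[-0.002,-0.0026,-0.003],"dr":[0,0,0],"jaw":0},{"translation":[-0.002,-0.0026,-0.003],"dr":[0,0,0],"jaw":0},{"translation":[-0.002,-0.0026,-0.003],"dr":[0,0,0],"jaw":0},{"translation":[-0.002,-0.0026,-0.003],"dr":[0,0,0],"jaw":0},{"translation":[-0.002,-0.0026,-0.003],"dr":[0,0,0],"jaw":0}]' 40
python3 - <<'E'
from h import *
st(); f=grab_frame("wrist"); cv2.imwrite("pics/w3.png",f["image"]);crop(f["image"],176,130,336,310,4,"pics/w3c.png")
E
```

```text
t: 3.23
position: [527.3, 198.5, 113.6]
ee_rot: [-0.466, 0.532, 0.465, 0.533]
force: [-0.4, 0.3, 0.1]
finger_gap: 0.151
t 3.23 pos [527.3 198.5 113.6] F [-0.4  0.3  0.1] T [-0.05  0.03  0.01] gap 0.151 
x [ 0.002  0.    -1.   ] z [0.134 0.991 0.001] jaw yaw 1.436 q [ 3.190e-01  3.120e-01  2.054e+00 -1.000e-03  7.730e-01 -1.117e+00]
```

View pics/w3.png

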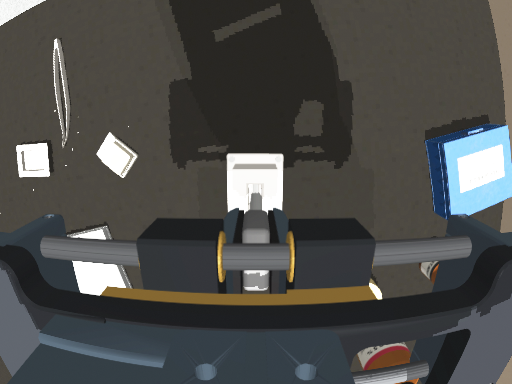

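```bash
python3 -m creep '[{"translation":[0,0,0.03],"dr":[0,0,0],"jaw":0},{"translation":[0,0,0.07],"dr":[0,0,0],"jaw":0},{"translation":[0,0,0.12],"dr":[0,0,0],"jaw":0},{"translation":[0,0,0.17],"dr":[0,0,0],"jaw":0},{"translation":[0,0,0.2],"dr":[0,0,0],"jaw":0},{"translation":[0,0,0.2],"dr":[0,0,0],"jaw":0},{"translation":[0,0,0.2],"dr":[0,0,0],"jaw":0}]' 40
python3 - <<'E'
from h import *
st(); f=grab_frame("scene"); crop(f["image"],150,90,280,230,4,"pics/s2.png"); f=grab_frame("wrist"); cv2.imwrite("pics/w4.png",f["image"])
E
```

```text
t: 3.87
position: [527.5, 198.6, 213.8]
ee_rot: [-0.466, 0.531, 0.465, 0.534]
force: [-1.0, 0.1, -1.2]
finger_gap: 0.151
t 3.87 pos [527.5 198.6 213.8] F [-1.   0.1 -1.2] T [ 0.08 -0.    0.03] gap 0.151 
x [ 0.004  0.001 -1.   ] z [0.134 0.991 0.001] jaw yaw 1.436 q [ 0.319  0.164  2.014 -0.     0.959 -1.117]
```

View pics/s2.png

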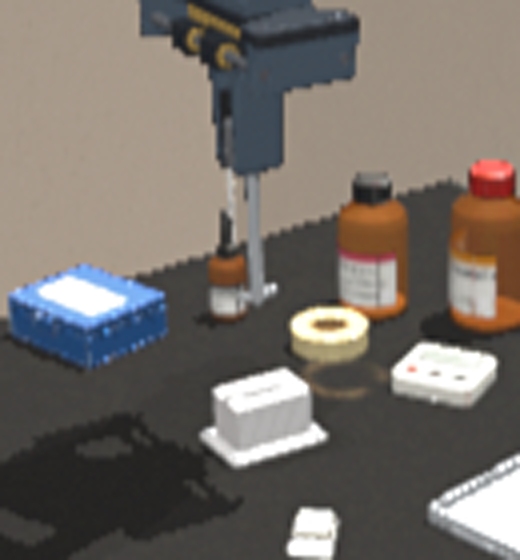

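View pics/w4.png

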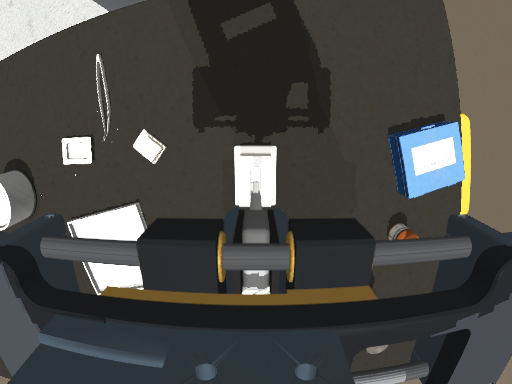

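```bash
python3 -m creep '[{"translation":[-0.003,-0.04,0],"dr":[0,0,0],"jaw":0},{"translation":[-0.008,-0.11,0],"dr":[0,0,0],"jaw":0},{"translation":[-0.015,-0.19,0],"dr":[0,0,-0.01],"jaw":0},{"translation":[-0.02,-0.27,0],"dr":[0,0,-0.02],"jaw":0},{"translation":[-0.025,-0.35,0],"dr":[0,0,-0.03],"jaw":0},{"translation":[-0.03,-0.43,0],"dr":[0,0,-0.04],"jaw":0},{"translation":[-0.037,-0.51,0],"dr":[0,0,-0.04],"jaw":0},{"translation":[-0.042,-0.59,0],"dr":[0,0,-0.04],"jaw":0},{"translation":[-0.048,-0.67,0],"dr":[0,0,-0.04],"jaw":0},{"translation":[-0.054,-0.74,0],"dr":[0,0,-0.04],"jaw":0},{"translation":[-0.059,-0.79,0],"dr":[0,0,-0.04],"jaw":0},{"translation":[-0.059,-0.808,0],"dr":[0,0,-0.04],"jaw":0},{"translation":[-0.059,-0.808,0],"dr":[0,0,-0.04],"jaw":0},{"translation":[-0.059,-0.808,0],"dr":[0,0,-0.04],"jaw":0}]'
python3 - <<'E'
from h import *
st(); f=grab_frame("wrist"); cv2.imwrite("pics/w5.png",f["image"]); crop(f["image"],186,130,326,230,5,"pics/w5c.png")
f=grab_frame("scene"); crop(f["image"],250,110,390,290,3.3,"pics/s5.png")
E
```

```text
t: 5.13
position: [496.6, -205.3, 211.2]
ee_rot: [-0.448, 0.547, 0.448, 0.547]
force: [0.5, 0.4, -0.9]
finger_gap: 0.151
t 5.13 pos [ 496.6 -205.3  211.2] F [ 0.5  0.4 -0.9] T [0.03 0.03 0.04] gap 0.151 
x [-0.001  0.001 -1.   ] z [0.197 0.98  0.001] jaw yaw 1.372 q [-4.360e-01  1.270e-01  2.064e+00  1.000e-03  9.520e-01 -1.808e+00]
```

View pics/w5.png

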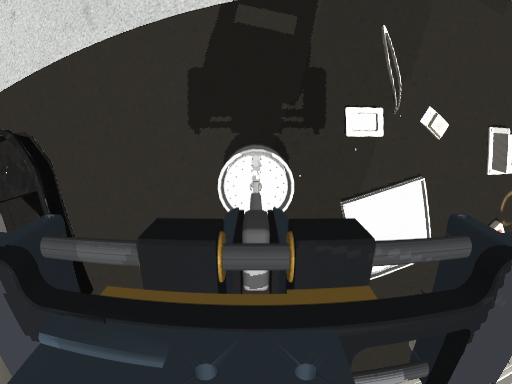

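View pics/w5c.png

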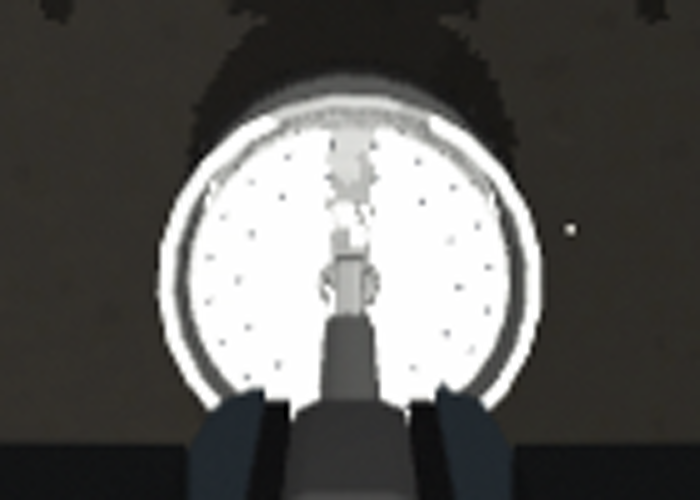

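View pics/s5.png

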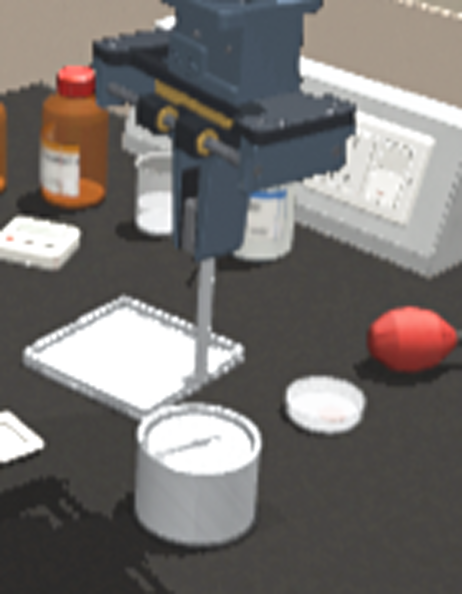

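```bash
python3 -m creep '[{"translation":[0,0.04,0],"dr":[0,0,0],"jaw":0},{"translation":[0,0.08,0],"dr":[0,0,0],"jaw":0},{"translation":[0,0.08,0],"dr":[0,0,0],"jaw":0},{"translation":[0,0.08,0],"dr":[0,0,0],"jaw":0},{"translation":[0,0.08,0],"dr":[0,0,0],"jaw":0}]'
python3 - <<'E'
from h import *
st(); f=grab_frame("wrist"); cv2.imwrite("pics/w6.png",f["image"]); crop(f["image"],120,130,270,230,5.3,"pics/w6c.png")
import pickle; pickle.dump(f,open("w6.pkl","wb"))
E
```

```text
t: 5.65
position: [497.1, -164.0, 211.6]
ee_rot: [-0.449, 0.546, 0.449, 0.546]
force: [-0.1, -0.2, -1.5]
finger_gap: 0.148
t 5.65 pos [ 497.1 -164.   211.6] F [-0.1 -0.2 -1.5] T [-0.04 -0.   -0.01] gap 0.148 
x [-0.  0. -1.] z [0.194 0.981 0.   ] jaw yaw 1.375 q [-0.363  0.103  2.09   0.     0.949 -1.739]
```

View pics/w6c.png

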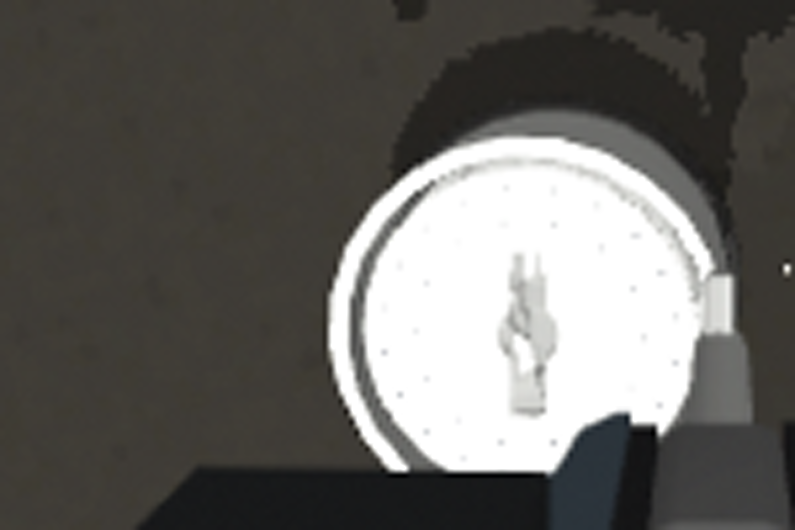

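```bash
cat >> h.py <<'E'
def rect(f,cx,cy,z,half,k,fish=True):
    n=int(2*half*k); gy,gx=np.mgrid[0:n,0:n]
    # image right = -y?  use: col -> y decreasing, row -> x decreasing (x up, y left)
    X=cx+half-(gx*0+gy+.5)/k; Y=cy+half-(gx+.5)/k
    P=np.stack([X,Y,np.full_like(X,z)],-1).reshape(-1,3)-f["xyz"]
    c=R.from_quat(f["orientation"]).inv().apply(P); K=f["mtx"]; x,y,zz=c[:,0],-c[:,1],-c[:,2]
    r=np.hypot(x,y); th=np.arctan2(r,zz) if fish else r/zz
    u=(K[0,2]+K[0,0]*th*x/r).reshape(n,n).astype(np.float32); v=(K[1,2]+K[1,1]*th*y/r).reshape(n,n).astype(np.float32)
    return cv2.remap(f["image"],u,v,cv2.INTER_CUBIC)
E
python3 - <<'E'
from h import *
import pickle; f=pickle.load(open("w6.pkl","rb"))
a=rect(f,498,-205,59,25,8); b=rect(f,498,-205,64,48,400/96)
for im,h in((a,25),(b,48)):
    cv2.line(im,(200,0),(200,399),(0,255,0),1);cv2.line(im,(0,200),(399,200),(0,255,0),1)
a=(255*(a/255.)**2.2).astype(np.uint8)
cv2.imwrite("pics/r6.png",np.hstack([a,b]))
E
```

```text
(no output)
```

View pics/r6.png

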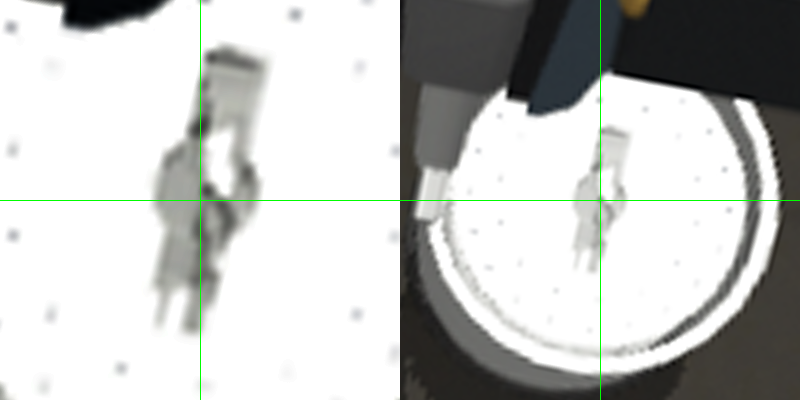

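Run:
```python
from h import *
import pickle; f=pickle.load(open("w6.pkl","rb"))
s=env.read_state(); p=s["position"]; r=R.from_quat(s["ee_rot"]).as_matrix()
im=f["image"].copy(); 
k=8; u0,v0=225,160; c=cv2.resize(im[v0:v0+70,u0:u0+60],None,fx=k,fy=k,interpolation=cv2.INTER_CUBIC)
def P(d,zz,side=0): # d mm along tool x from tcp
    w=p+r[:,0]*d+r[:,2]*side+r[:,1]*zz; q=(w2px(f,w,True)-[u0,v0]+.5)*k; return tuple(q.astype(int))
for sd in(-5,5): cv2.line(c,P(0,0,sd),P(93,0,sd),(0,255,0),1)
for a in(-15,15):
    cv2.line(c,P(93,a,-2.5),P(93,a,2.5),(0,0,255),1)
for b in(-2.5,2.5): cv2.line(c,P(93,-15,b),P(93,15,b),(0,0,255),1)
cv2.circle(c,P(103,0),4,(255,0,0),1)
cv2.imwrite("pics/m6.png",c); print(p)
```

```text
[ 497.13603666 -164.36444072  211.64786811]
```

View pics/m6.png

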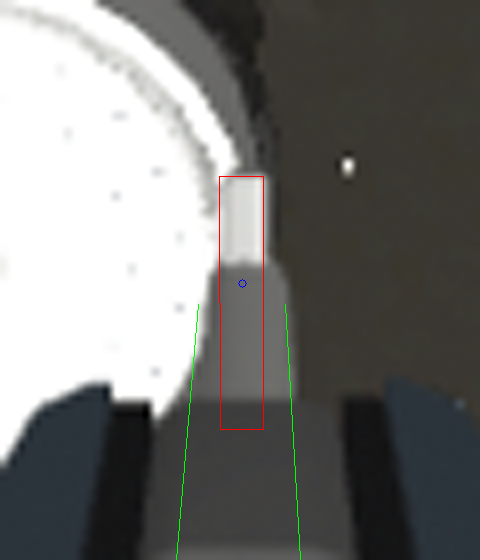

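Run:
```python
from h import *
import pickle; f=pickle.load(open("w6.pkl","rb"))
o=[]
for z in (59,41):
    a=rect(f,499.25,-205.9,z,20,10); a=(255*(a/255.)**1.6).astype(np.uint8)
    cv2.drawMarker(a,(200,200),(0,0,255),cv2.MARKER_CROSS,12,1)
    if z==59:
        yaw=-.204
        cs=[(18,4.25),(18,-4.25),(-18,-4.25),(-18,4.25)]
        pts=[(200-10*(x*np.sin(yaw)+y*np.cos(yaw)),200-10*(x*np.cos(yaw)-y*np.sin(yaw))) for x,y in cs]
        cv2.polylines(a,[np.int32(pts)],True,(0,255,0),1); cv2.circle(a,(200,200),67,(0,255,0),1)
    o.append(a)
cv2.imwrite("pics/r7.png",np.hstack(o))
```

```text
(no output)
```

View pics/r7.png

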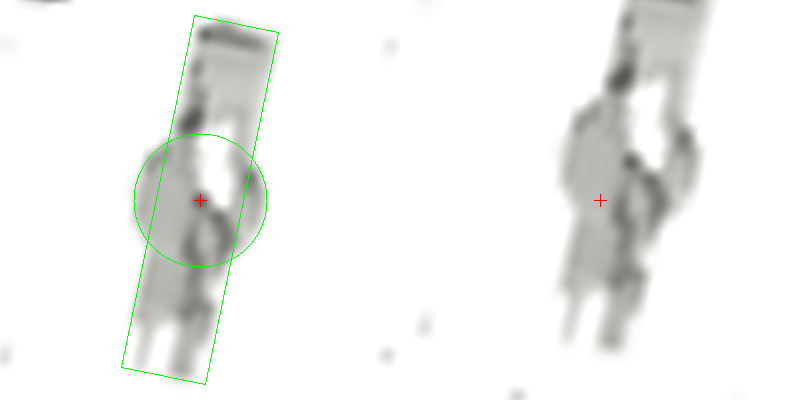

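```bash
python3 -m creep '[{"translation":[0.05,-0.04,0],"dr":[0,0,0],"jaw":0},{"translation":[0.12,-0.1,0],"dr":[0,0,0],"jaw":0},{"translation":[0.138,-0.111,-0.04],"dr":[0,0,0],"jaw":0},{"translation":[0.138,-0.111,-0.1],"dr":[0,0,0],"jaw":0},{"translation":[0.138,-0.111,-0.1],"dr":[0,0,0],"jaw":0},{"translation":[0.138,-0.111,-0.1],"dr":[0,0,0],"jaw":0}]'
python3 - <<'E'
from h import *
st(); f=grab_frame("wrist"); cv2.imwrite("pics/w8.png",f["image"]); print(f["xyz"])
import pickle; pickle.dump(f,open("w8.pkl","wb"))
o=[]
for z in (59,41):
    a=rect(f,499.25,-205.9,z,20,10); a=(255*(a/255.)**1.6).astype(np.uint8)
    cv2.drawMarker(a,(200,200),(0,0,255),cv2.MARKER_CROSS,12,1)
    o.append(a)
cv2.imwrite("pics/r8.png",np.hstack(o))
E
```

```text
t: 6.2
position: [564.9, -219.7, 160.5]
ee_rot: [-0.447, 0.547, 0.45, 0.546]
force: [-0.2, -0.3, -0.3]
finger_gap: 0.152
t 6.20 pos [ 564.9 -219.7  160.5] F [-0.2 -0.3 -0.3] T [ 0.05 -0.01 -0.04] gap 0.152 
x [-0.003  0.002 -1.   ] z [0.195 0.981 0.001] jaw yaw 1.374 q [-0.409  0.305  1.951  0.     0.889 -1.784]
[ 498.34000935 -206.09074821  331.87466565]
```

View pics/r8.png

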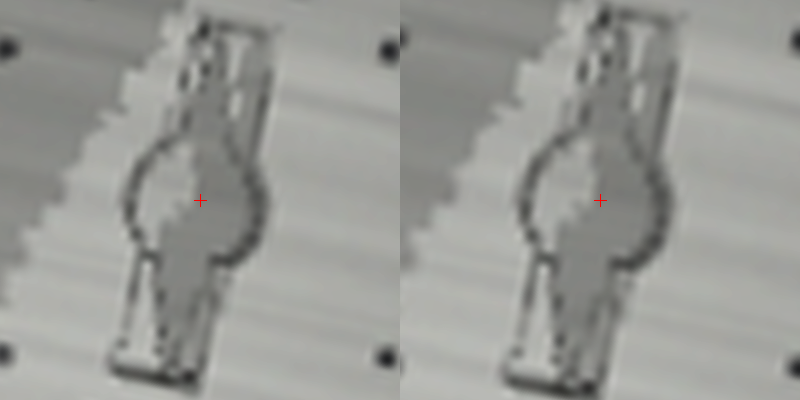

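View pics/w8.png

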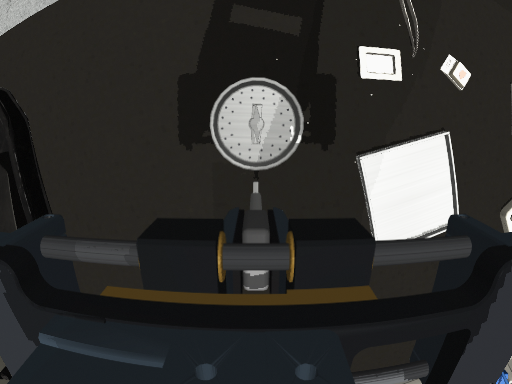

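Run:
```python
from h import *
import pickle; f=pickle.load(open("w8.pkl","rb"))
o=[]
for z in (59,41,23):
    a=rect(f,499.25,-205.9,z,20,15)[:, 150:450].astype(float); a=np.clip((a-60)*1.6,0,255).astype(np.uint8)
    cv2.drawMarker(a,(150,300),(0,0,255),cv2.MARKER_CROSS,12,1)
    cv2.imwrite(f"pics/r9.png",a); o.append(a[:, 20:280])
cv2.imwrite("pics/r9.png",np.hstack(o))
```

```text
(no output)
```

View pics/r9.png

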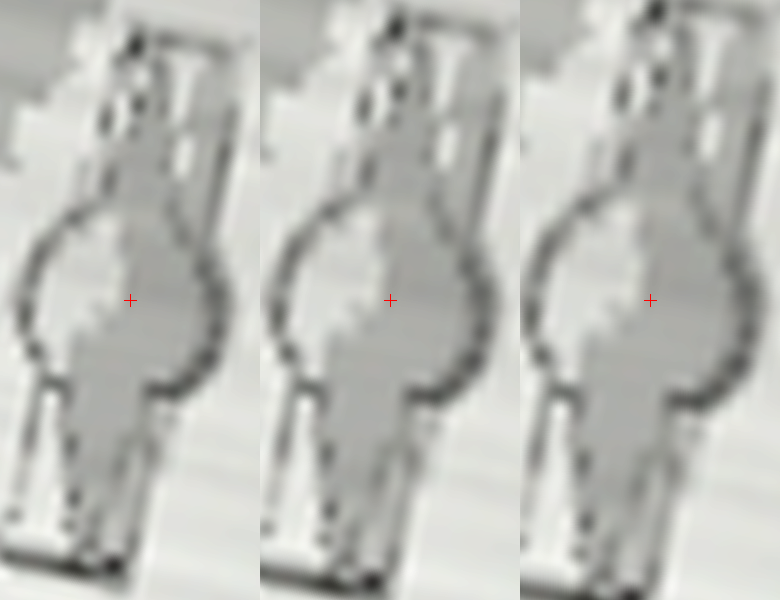

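```bash
python3 -m creep '[{"translation":[0,0,0.05],"dr":[0,0,0],"jaw":0},{"translation":[0,0,0.1],"dr":[0,0,0],"jaw":0},{"translation":[-0.04,0.01,0.1],"dr":[0,0,0],"jaw":0},{"translation":[-0.1,0.02,0.1],"dr":[0,0,0],"jaw":0},{"translation":[-0.13,0.027,0.1],"dr":[0,0,0],"jaw":0},{"translation":[-0.13,0.027,0.1],"dr":[0,0,0],"jaw":0},{"translation":[-0.13,0.027,0.06],"dr":[0,0,0],"jaw":0},{"translation":[-0.13,0.027,0.034],"dr":[0,0,0],"jaw":0},{"translation":[-0.13,0.027,0.024],"dr":[0,0,0],"jaw":0},{"translation":[-0.13,0.027,0.024],"dr":[0,0,0],"jaw":0},{"translation":[-0.13,0.027,0.024],"dr":[0,0,0],"jaw":0}]' 25
python3 - <<'E'
from h import *
st(); f=grab_frame("wrist"); crop(f["image"],196,150,316,230,6,"pics/w10.png")
import pickle; pickle.dump(f,open("w10.pkl","wb"))
f=grab_frame("scene"); crop(f["image"],270,170,350,270,6,"pics/s10.png")
E
```

```text
t: 7.17
position: [501.3, -206.5, 175.1]
ee_rot: [-0.449, 0.546, 0.449, 0.547]
force: [1.3, 0.3, -0.5]
finger_gap: 0.155
t 7.17 pos [ 501.3 -206.5  175.1] F [ 1.3  0.3 -0.5] T [-0.02  0.04  0.  ] gap 0.155 
x [-0.  0. -1.] z [0.195 0.981 0.   ] jaw yaw 1.375 q [-0.434  0.186  2.073  0.     0.883 -1.809]
```

View pics/w10.png

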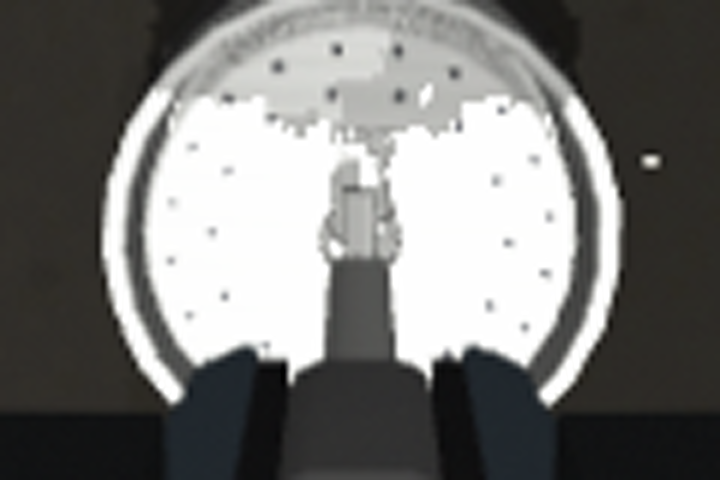

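View pics/s10.png

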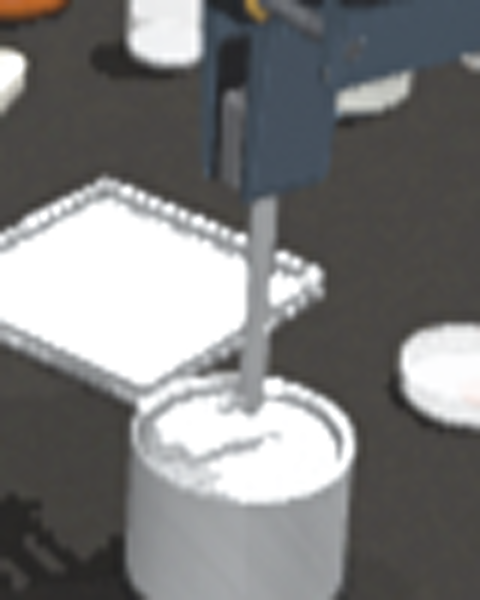

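```bash
python3 -m creep '[{"translation":[-0.003,0.0004,-0.006],"dr":[0,0,0],"jaw":0},{"translation":[-0.003,0.0004,-0.01],"dr":[0,0,0],"jaw":0},{"translation":[-0.003,0.0004,-0.01],"dr":[0,0,0],"jaw":0},{"translation":[-0.003,0.0004,-0.01],"dr":[0,0,0],"jaw":0}]' 25
python3 - <<'E'
from h import *
st(); f=grab_frame("wrist"); s=env.read_state(); p=s["position"]; r=R.from_quat(s["ee_rot"]).as_matrix()
im=f["image"].copy(); k=9; u0,v0=220,165; c=cv2.resize(im[v0:v0+55,u0:u0+75],None,fx=k,fy=k,interpolation=cv2.INTER_CUBIC)
d=c.copy()
def Q(w): return tuple(((w2px(f,w,True)-[u0,v0]+.5)*k).astype(int))
P=lambda d_,zz,sd: Q(p+r[:,0]*d_+r[:,2]*sd+r[:,1]*zz)
cv2.polylines(d,[np.int32([P(93,a,b) for a,b in((-15,-2.5),(-15,2.5),(15,2.5),(15,-2.5))])],True,(0,0,255),1)
yaw=-.205;C=np.array([499.25,-205.7,59]);e=np.array([np.cos(yaw),np.sin(yaw),0]);n=np.array([-e[1],e[0],0])
cv2.polylines(d,[np.int32([Q(C+18*a*e+4.25*b*n) for a,b in((1,1),(1,-1),(-1,-1),(-1,1))])],True,(0,200,0),1)
cv2.polylines(d,[np.int32([Q(C+6.75*(np.cos(t)*e+np.sin(t)*n)) for t in np.linspace(0,6.28,30)])],True,(0,200,0),1)
cv2.imwrite("pics/m11.png",np.vstack([c,d])[:, :])
print(c.shape)
E
```

```text
t: 7.6
position: [499.8, -206.4, 170.1]
ee_rot: [-0.449, 0.546, 0.449, 0.547]
force: [0.3, -0.4, -1.7]
finger_gap: 0.15
t 7.60 pos [ 499.8 -206.4  170.1] F [ 0.3 -0.4 -1.7] T [ 0.02  0.05 -0.04] gap 0.150 
x [ 0.  0. -1.] z [0.195 0.981 0.   ] jaw yaw 1.375 q [-0.435  0.191  2.079  0.     0.872 -1.81 ]
(495, 675, 3)
```

```bash
python3 -c "
import cv2,numpy as np;a=cv2.imread('pics/m11.png');h=a.shape[0]//2;b=np.hstack([a[:h,180:560],a[h:,180:560]]);cv2.imwrite('pics/m11b.png',b)"
```

```text
(no output)
```

View pics/m11b.png

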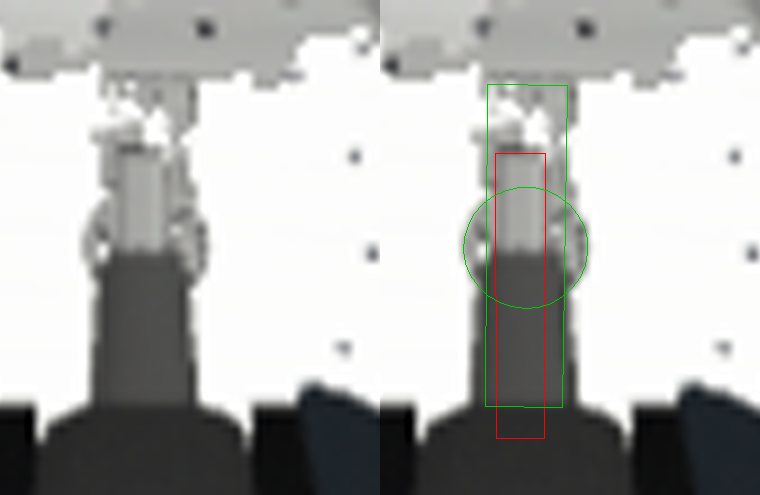

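```bash
python3 -m creep '[{"translation":[0,0.0005,-0.006],"dr":[0,0,0],"jaw":0},{"translation":[0,0.0005,-0.012],"dr":[0,0,0],"jaw":0},{"translation":[0,0.0005,-0.018],"dr":[0,0,0],"jaw":0},{"translation":[0,0.0005,-0.022],"dr":[0,0,0],"jaw":0},{"translation":[0,0.0005,-0.025],"dr":[0,0,0],"jaw":0},{"translation":[0,0.0005,-0.027],"dr":[0,0,0],"jaw":0},{"translation":[0,0.0005,-0.029],"dr":[0,0,0],"jaw":0},{"translation":[0,0.0005,-0.029],"dr":[0,0,0],"jaw":0}]' 25
```

```text
t: 8.32
position: [499.9, -206.2, 155.5]
ee_rot: [-0.449, 0.546, 0.449, 0.547]
force: [-0.0, 0.9, -0.4]
finger_gap: 0.156
```

```bash
python3 -m creep '[{"translation":[0,0,-0.004],"dr":[0,0,0],"jaw":0},{"translation":[0,0,-0.008],"dr":[0,0,0],"jaw":0},{"translation":[0,0,-0.012],"dr":[0,0,0],"jaw":0},{"translation":[0,0,-0.016],"dr":[0,0,0],"jaw":0},{"translation":[0,0,-0.02],"dr":[0,0,0],"jaw":0},{"translation":[0,0,-0.023],"dr":[0,0,0],"jaw":0},{"translation":[0,0,-0.023],"dr":[0,0,0],"jaw":0}]' 25
```

```text
t: 8.9
position: [499.7, -206.1, 143.6]
ee_rot: [-0.448, 0.547, 0.449, 0.547]
force: [0.0, 0.3, -0.7]
finger_gap: 0.15
```

Run:
```python
from h import *
st(); f=grab_frame("wrist"); crop(f["image"],196,150,316,230,6,"pics/w12.png")
f=grab_frame("scene"); crop(f["image"],270,170,350,270,6,"pics/s12.png")
```

```text
t 8.90 pos [ 499.7 -206.1  143.6] F [ 0.   0.3 -0.7] T [ 0.05 -0.05  0.05] gap 0.150 
x [-0.     0.001 -1.   ] z [0.195 0.981 0.   ] jaw yaw 1.375 q [-4.340e-01  2.310e-01  2.089e+00  1.000e-03  8.220e-01 -1.809e+00]
```

View pics/s12.png

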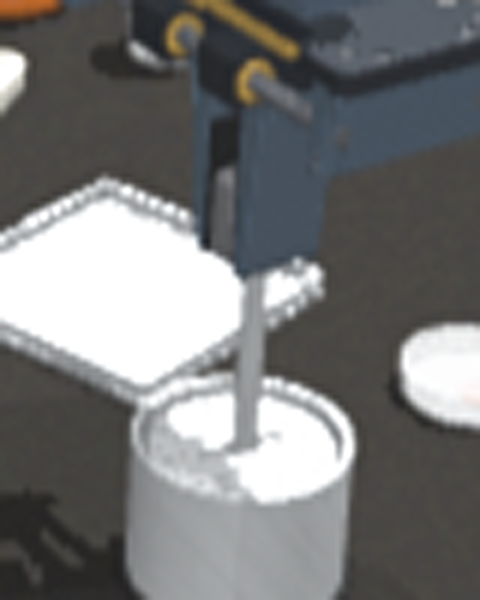

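```bash
python3 -m creep '[{"translation":[0,0,0],"dr":[0,0,0.06],"jaw":0},{"translation":[0,0,0],"dr":[0,0,0.12],"jaw":0},{"translation":[0,0,0],"dr":[0,0,0.172],"jaw":0},{"translation":[0,0,0],"dr":[0,0,0.172],"jaw":0},{"translation":[0,0,-0.004],"dr":[0,0,0.172],"jaw":0},{"translation":[0,0,-0.008],"dr":[0,0,0.172],"jaw":0},{"translation":[0,0,-0.01],"dr":[0,0,0.172],"jaw":0},{"translation":[0,0,-0.012],"dr":[0,0,0.172],"jaw":0},{"translation":[0,0,-0.012],"dr":[0,0,0.172],"jaw":0}]' 25
python3 -c "from h import *; st()"
```

```text
t: 9.75
position: [499.7, -206.1, 137.7]
ee_rot: [-0.518, 0.481, 0.518, 0.481]
force: [0.8, -0.5, -0.8]
finger_gap: 0.151
t 9.75 pos [ 499.7 -206.1  137.7] F [ 0.8 -0.5 -0.8] T [0.08 0.02 0.01] gap 0.151 
x [-0.     0.001 -1.   ] z [-0.073  0.997  0.001] jaw yaw 1.644 q [-0.434  0.241  2.091  0.     0.81  -2.079]
```

```bash
python3 -m creep '[{"translation":[0,0,-0.002],"dr":[0,0,0],"jaw":0},{"translation":[0,0,-0.004],"dr":[0,0,0],"jaw":0},{"translation":[0,0,-0.006],"dr":[0,0,0],"jaw":0},{"translation":[0,0,-0.006],"dr":[0,0,0],"jaw":0}]' 25
python3 -c "from h import *; st()"
```

```text
t: 10.08
position: [499.6, -206.0, 134.5]
ee_rot: [-0.518, 0.481, 0.518, 0.481]
force: [0.1, 0.6, -0.8]
finger_gap: 0.149
t 10.08 pos [ 499.6 -206.   134.5] F [ 0.1  0.6 -0.8] T [ 0.04  0.01 -0.01] gap 0.149 
x [-0.001  0.001 -1.   ] z [-0.073  0.997  0.001] jaw yaw 1.644 q [-0.434  0.246  2.092  0.     0.804 -2.079]
```

```bash
python3 -m creep '[{"translation":[0,0,-0.004],"dr":[0,0,0],"jaw":0},{"translation":[0,0,-0.008],"dr":[0,0,0],"jaw":0},{"translation":[0,0,-0.012],"dr":[0,0,0],"jaw":0},{"translation":[0,0,-0.016],"dr":[0,0,0],"jaw":0},{"translation":[0,0,-0.018],"dr":[0,0,0],"jaw":0},{"translation":[0,0,-0.018],"dr":[0,0,0],"jaw":0}]' 25
python3 -c "from h import *; st()"
```

```text
t: 10.58
position: [499.5, -206.0, 125.1]
ee_rot: [-0.517, 0.481, 0.518, 0.481]
force: [-0.1, -0.3, -1.3]
finger_gap: 0.154
t 10.58 pos [ 499.5 -206.   125.1] F [-0.1 -0.3 -1.3] T [ 0.   -0.02 -0.02] gap 0.154 
x [-0.001  0.001 -1.   ] z [-0.073  0.997  0.001] jaw yaw 1.644 q [-0.434  0.261  2.095  0.     0.787 -2.079]
```

```bash
python3 -m creep '[{"translation":[0,0,0],"dr":[0,0,-0.06],"jaw":0},{"translation":[0,0,0],"dr":[0,0,-0.12],"jaw":0},{"translation":[0,0,0],"dr":[0,0,-0.18],"jaw":0},{"translation":[0,0,0],"dr":[0,0,-0.237],"jaw":0},{"translation":[0,0,0],"dr":[0,0,-0.237],"jaw":0},{"translation":[0,0,-0.004],"dr":[0,0,-0.237],"jaw":0},{"translation":[0,0,-0.008],"dr":[0,0,-0.237],"jaw":0},{"translation":[0,0,-0.01],"dr":[0,0,-0.237],"jaw":0},{"translation":[0,0,-0.012],"dr":[0,0,-0.237],"jaw":0},{"translation":[0,0,-0.012],"dr":[0,0,-0.237],"jaw":0}]' 25
python3 -c "from h import *; st()"
```

```text
t: 11.42
position: [499.3, -205.9, 118.8]
ee_rot: [-0.42, 0.569, 0.421, 0.569]
force: [-0.1, 0.1, -0.6]
finger_gap: 0.151
t 11.42 pos [ 499.3 -205.9  118.8] F [-0.1  0.1 -0.6] T [ 0.06 -0.01 -0.01] gap 0.151 
x [-0.001  0.001 -1.   ] z [0.294 0.956 0.001] jaw yaw 1.272 q [-4.350e-01  2.720e-01  2.097e+00  1.000e-03  7.750e-01 -1.708e+00]
```

```bash
python3 -m creep '[{"translation":[0,0,-0.003],"dr":[0,0,0],"jaw":0},{"translation":[0,0,-0.006],"dr":[0,0,0],"jaw":0},{"translation":[0,0,-0.009],"dr":[0,0,0],"jaw":0},{"translation":[0,0,-0.009],"dr":[0,0,0],"jaw":0}]' 25
python3 -c "from h import *; st()"
```

```text
t: 11.75
position: [499.2, -205.8, 114.0]
ee_rot: [-0.419, 0.569, 0.421, 0.569]
force: [-0.8, 0.3, -1.7]
finger_gap: 0.15
t 11.75 pos [ 499.2 -205.8  114. ] F [-0.8  0.3 -1.7] T [0.01 0.04 0.02] gap 0.150 
x [-0.001  0.001 -1.   ] z [0.294 0.956 0.001] jaw yaw 1.273 q [-4.350e-01  2.800e-01  2.098e+00  1.000e-03  7.660e-01 -1.708e+00]
```

```bash
python3 -m creep '[{"translation":[0.001,-0.0005,-0.003],"dr":[0,0,0],"jaw":0},{"translation":[0.001,-0.0005,-0.006],"dr":[0,0,0],"jaw":0},{"translation":[0.001,-0.0005,-0.008],"dr":[0,0,0],"jaw":0},{"translation":[0.001,-0.0005,-0.008],"dr":[0,0,0],"jaw":0},{"translation":[0.001,-0.0005,-0.008],"dr":[0,0,0],"jaw":0}]' 25
python3 - <<'E'
from h import *
st(); f=grab_frame("wrist"); cv2.imwrite("pics/w13.png",f["image"])
f=grab_frame("scene"); crop(f["image"],270,170,350,270,6,"pics/s13.png")
E
```

```text
t: 12.17
position: [499.6, -206.1, 109.9]
ee_rot: [-0.419, 0.569, 0.421, 0.569]
force: [-0.3, -0.4, -0.7]
finger_gap: 0.156
t 12.17 pos [ 499.6 -206.1  109.9] F [-0.3 -0.4 -0.7] T [0.01 0.06 0.03] gap 0.156 
x [-0.002  0.002 -1.   ] z [0.294 0.956 0.001] jaw yaw 1.273 q [-4.350e-01  2.870e-01  2.098e+00  1.000e-03  7.590e-01 -1.708e+00]
```

View pics/s13.png

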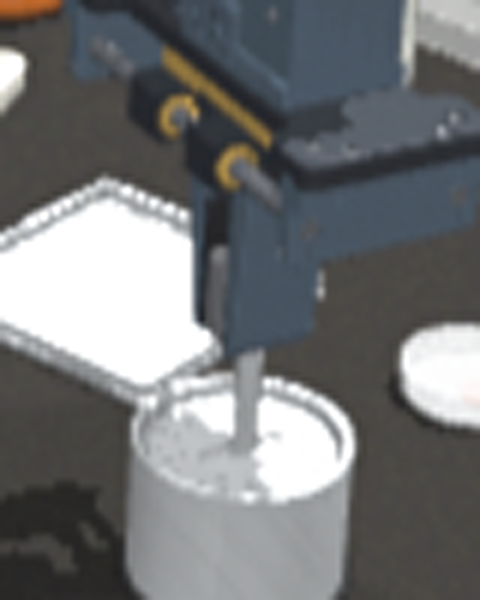

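```bash
python3 -m creep '[{"translation":[0,0,-0.001],"dr":[0,0,-0.06],"jaw":0},{"translation":[0,0,-0.001],"dr":[0,0,-0.13],"jaw":0},{"translation":[0,0,-0.001],"dr":[0,0,-0.2],"jaw":0},{"translation":[0,0,-0.001],"dr":[0,0,-0.27],"jaw":0},{"translation":[0,0,-0.001],"dr":[0,0,-0.34],"jaw":0},{"translation":[0,0,-0.001],"dr":[0,0,-0.41],"jaw":0},{"translation":[0,0,-0.001],"dr":[0,0,-0.48],"jaw":0},{"translation":[0,0,-0.001],"dr":[0,0,-0.55],"jaw":0},{"translation":[0,0,-0.001],"dr":[0,0,-0.62],"jaw":0},{"translation":[0,0,-0.001],"dr":[0,0,-0.69],"jaw":0},{"translation":[0,0,-0.001],"dr":[0,0,-0.76],"jaw":0},{"translation":[0,0,-0.001],"dr":[0,0,-0.83],"jaw":0},{"translation":[0,0,-0.001],"dr":[0,0,-0.9],"jaw":0},{"translation":[0,0,-0.001],"dr":[0,0,-0.96],"jaw":0},{"translation":[0,0,-0.001],"dr":[0,0,-1],"jaw":0},{"translation":[0,0,-0.001],"dr":[0,0,-1],"jaw":0}]' 25
python3 - <<'E'
from h import *
st(); f=grab_frame("wrist"); cv2.imwrite("pics/w14.png",f["image"])
f=grab_frame("scene"); crop(f["image"],270,170,350,270,6,"pics/s14.png")
E
```

```text
t: 13.6
position: [499.8, -206.1, 109.7]
ee_rot: [0.107, 0.699, -0.106, 0.7]
force: [-0.8, 0.2, -0.9]
finger_gap: 0.155
t 13.60 pos [ 499.8 -206.1  109.7] F [-0.8  0.2 -0.9] T [-0.09  0.09  0.01] gap 0.155 
x [ 0.002  0.001 -1.   ] z [ 0.955 -0.297  0.001] jaw yaw -0.301 q [-0.435  0.287  2.099  0.003  0.755 -0.136]
```

View pics/w14.png

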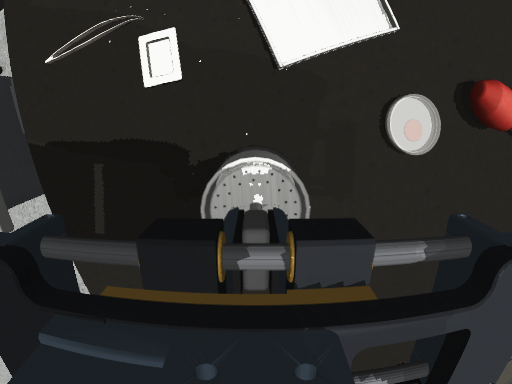

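```bash
python3 -m creep '[{"translation":[0,0,0.003],"dr":[0,0,0],"jaw":0},{"translation":[0,0,0.006],"dr":[0,0,0],"jaw":0},{"translation":[0,0,0.01],"dr":[0,0,0],"jaw":0},{"translation":[0,0,0.015],"dr":[0,0,0],"jaw":0},{"translation":[0,0,0.02],"dr":[0,0,0],"jaw":0},{"translation":[0,0,0.025],"dr":[0,0,0],"jaw":0},{"translation":[0,0,0.025],"dr":[0,0,0],"jaw":0},{"translation":[0,0,0.025],"dr":[0,0,0],"jaw":0}]' 40
python3 - <<'E'
from h import *
st(); st()
f=grab_frame("scene"); crop(f["image"],270,170,350,270,6,"pics/s15.png")
E
```

```text
t: 14.37
position: [499.8, -206.2, 122.3]
ee_rot: [0.105, 0.699, -0.104, 0.7]
force: [0.5, -0.3, -3.5]
finger_gap: 0.149
t 14.37 pos [ 499.8 -206.2  122.3] F [ 0.5 -0.3 -3.5] T [-0.12  0.1  -0.03] gap 0.149 
x [ 0.002  0.001 -1.   ] z [ 0.957 -0.291  0.001] jaw yaw -0.296 q [-0.435  0.266  2.096  0.003  0.779 -0.141]
t 14.37 pos [ 499.8 -206.2  122.3] F [ 0.5 -0.3 -3.5] T [-0.12  0.1  -0.03] gap 0.149 
x [ 0.002  0.001 -1.   ] z [ 0.957 -0.291  0.001] jaw yaw -0.296 q [-0.435  0.266  2.096  0.003  0.779 -0.141]
```

View pics/s15.png

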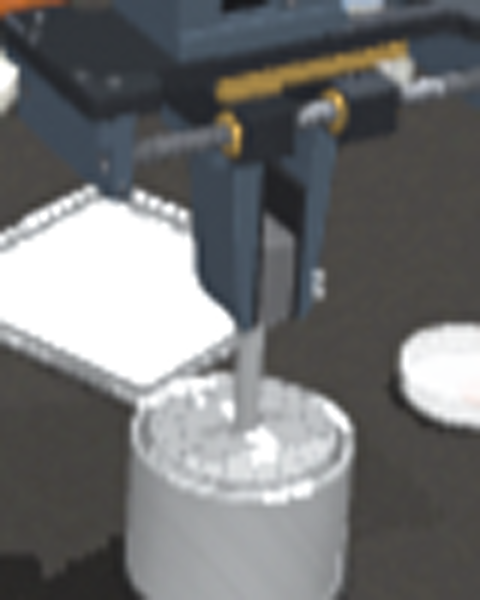

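```bash
python3 -m creep '[{"translation":[0,0,0.005],"dr":[0,0,0],"jaw":0},{"translation":[0,0,0.012],"dr":[0,0,0],"jaw":0},{"translation":[0,0,0.022],"dr":[0,0,0],"jaw":0},{"translation":[0,0,0.034],"dr":[0,0,0],"jaw":0},{"translation":[0,0,0.046],"dr":[0,0,0],"jaw":0},{"translation":[0,0,0.058],"dr":[0,0,0],"jaw":0},{"translation":[0,0,0.07],"dr":[0,0,0],"jaw":0},{"translation":[0,0,0.082],"dr":[0,0,0],"jaw":0},{"translation":[0,0,0.094],"dr":[0,0,0],"jaw":0},{"translation":[0,0,0.106],"dr":[0,0,0],"jaw":0},{"translation":[0,0,0.118],"dr":[0,0,0],"jaw":0},{"translation":[0,0,0.13],"dr":[0,0,0],"jaw":0},{"translation":[0,0,0.14],"dr":[0,0,0],"jaw":0},{"translation":[0,0,0.146],"dr":[0,0,0],"jaw":0},{"translation":[0,0,0.15],"dr":[0,0,0],"jaw":0},{"translation":[0,0,0.15],"dr":[0,0,0],"jaw":0},{"translation":[0,0,0.15],"dr":[0,0,0],"jaw":0},{"translation":[0,0,0.15],"dr":[0,0,0],"jaw":0}]' 40
python3 - <<'E'
from h import *
st()
f=grab_frame("scene"); crop(f["image"],265,140,355,260,5,"pics/s16.png")
f=grab_frame("wrist"); cv2.imwrite("pics/w16.png",f["image"])
E
```

```text
t: 15.92
position: [499.5, -206.0, 196.8]
ee_rot: [0.105, 0.699, -0.104, 0.7]
force: [0.0, 0.0, -3.4]
finger_gap: 0.148
t 15.92 pos [ 499.5 -206.   196.8] F [ 0.   0.  -3.4] T [-0.08  0.07  0.04] gap 0.148 
x [ 0.001  0.002 -1.   ] z [ 0.957 -0.292  0.001] jaw yaw -0.296 q [-4.350e-01  1.510e-01  2.067e+00  2.000e-03  9.230e-01 -1.410e-01]
```

View pics/s16.png

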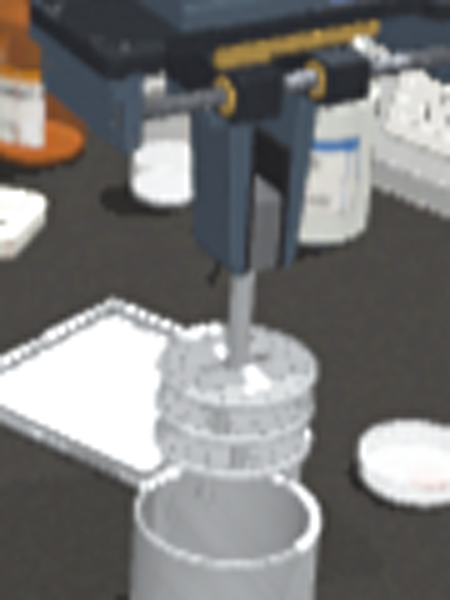

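View pics/w16.png

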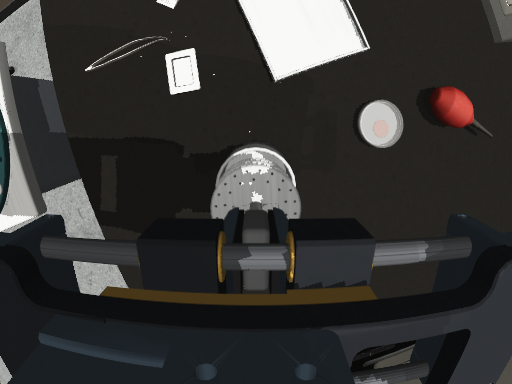

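Run:
```python
from h import *
t=cv2.imread("pics/top0.png"); crop(t,239,137,309,207,8,"pics/pan.png")
f=grab_frame("top"); cv2.imwrite("pics/top2.png",f["image"])
m=(cv2.cvtColor(t,cv2.COLOR_BGR2GRAY)[137:207,239:309]>130).astype(np.uint8)
cs,_=cv2.findContours(m,cv2.RETR_EXTERNAL,cv2.CHAIN_APPROX_NONE); c=max(cs,key=cv2.contourArea); r=cv2.minAreaRect(c); print(r)
b=cv2.boxPoints(r)+[239,137]; w=[px2w(f,*q,13) for q in b]; print(np.round(w,1), np.mean(w,0), [np.linalg.norm(w[i]-w[i-1]) for i in range(4)])
```

```text
((34.45381164550781, 33.96110153198242), (45.433406829833984, 46.85676193237305), 85.10090637207031)
[[ 670.7   44.3   13. ]
 [ 684.3  -89.    13. ]
 [ 554.2 -100.2   13. ]
 [ 541.1   31.7   13. ]] [612.57376052 -28.30263206  13.        ] [np.float64(130.2222140235593), np.float64(133.96336158858122), np.float64(130.54562695463122), np.float64(132.55886251180996)]
```

View pics/pan.png

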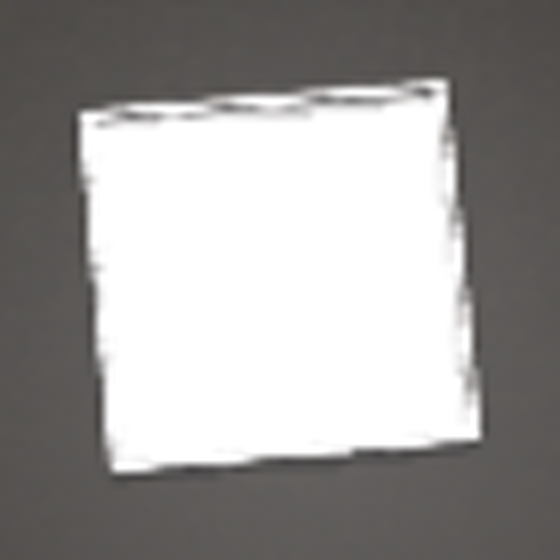

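```bash
python3 -m creep '[{"translation":[0.004,0.006,0.004],"dr":[0,0,0],"jaw":0},{"translation":[0.012,0.019,0.006],"dr":[0,0,0],"jaw":0},{"translation":[0.025,0.039,0.006],"dr":[0,0,0],"jaw":0},{"translation":[0.041,0.065,0.006],"dr":[0,0,0],"jaw":0},{"translation":[0.058,0.091,0.006],"dr":[0,0,0],"jaw":0},{"translation":[0.075,0.118,0.006],"dr":[0,0,0],"jaw":0},{"translation":[0.092,0.145,0.006],"dr":[0,0,0],"jaw":0},{"translation":[0.109,0.171,0.006],"dr":[0,0,0],"jaw":0},{"translation":[0.126,0.198,0.006],"dr":[0,0,0],"jaw":0},{"translation":[0.143,0.225,0.006],"dr":[0,0,0],"jaw":0},{"translation":[0.16,0.252,0.006],"dr":[0,0,0],"jaw":0},{"translation":[0.177,0.279,0.006],"dr":[0,0,0],"jaw":0},{"translation":[0.192,0.303,0.006],"dr":[0,0,0],"jaw":0},{"translation":[0.206,0.324,0.006],"dr":[0,0,0],"jaw":0},{"translation":[0.216,0.34,0.006],"dr":[0,0,0],"jaw":0},{"translation":[0.222,0.35,0.006],"dr":[0,0,0],"jaw":0},{"translation":[0.225,0.354,0.006],"dr":[0,0,0],"jaw":0},{"translation":[0.225,0.354,0.006],"dr":[0,0,0],"jaw":0},{"translation":[0.225,0.354,0.006],"dr":[0,0,0],"jaw":0}]' 40
python3 - <<'E'
from h import *
st()
f=grab_frame("scene"); crop(f["image"],240,110,350,250,4.2,"pics/s17.png")
f=grab_frame("wrist"); cv2.imwrite("pics/w17.png",f["image"])
E
```

```text
t: 17.65
position: [611.9, -29.3, 199.8]
ee_rot: [0.105, 0.699, -0.104, 0.7]
force: [0.4, -0.5, -3.1]
finger_gap: 0.154
t 17.65 pos [611.9 -29.3 199.8] F [ 0.4 -0.5 -3.1] T [-0.12  0.1   0.02] gap 0.154 
x [ 0.001  0.001 -1.   ] z [ 0.957 -0.292  0.001] jaw yaw -0.296 q [-0.087  0.261  1.924  0.002  0.956  0.208]
```

View pics/s17.png

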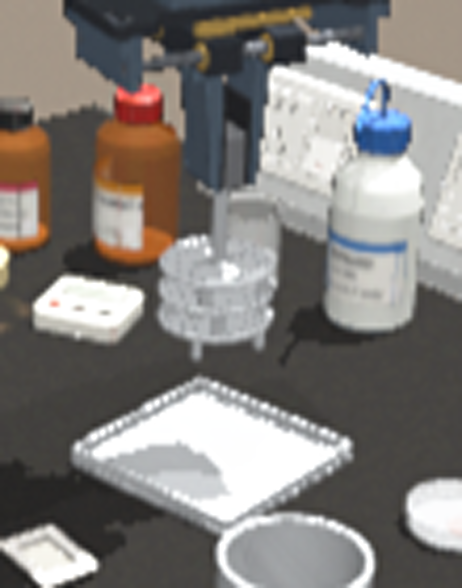

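View pics/w17.png

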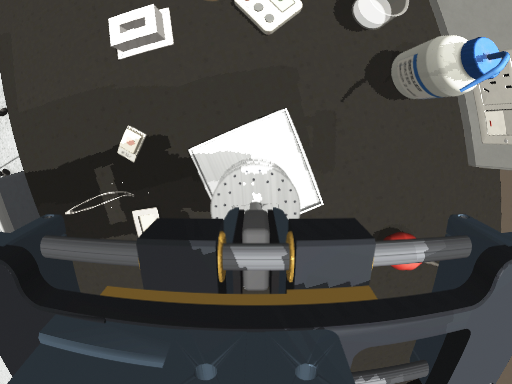

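```bash
python3 -m creep '[{"translation":[0,0,-0.006],"dr":[0,0,0],"jaw":0},{"translation":[0,0,-0.018],"dr":[0,0,0],"jaw":0},{"translation":[0,0,-0.034],"dr":[0,0,0],"jaw":0},{"translation":[0,0,-0.052],"dr":[0,0,0],"jaw":0},{"translation":[0,0,-0.07],"dr":[0,0,0],"jaw":0},{"translation":[0,0,-0.088],"dr":[0,0,0],"jaw":0},{"translation":[0,0,-0.106],"dr":[0,0,0],"jaw":0},{"translation":[0,0,-0.124],"dr":[0,0,0],"jaw":0},{"translation":[0,0,-0.14],"dr":[0,0,0],"jaw":0},{"translation":[0,0,-0.152],"dr":[0,0,0],"jaw":0},{"translation":[0,0,-0.16],"dr":[0,0,0],"jaw":0},{"translation":[0,0,-0.166],"dr":[0,0,0],"jaw":0},{"translation":[0,0,-0.168],"dr":[0,0,0],"jaw":0},{"translation":[0,0,-0.168],"dr":[0,0,0],"jaw":0}]' 40
python3 - <<'E'
from h import *
st()
f=grab_frame("scene"); crop(f["image"],240,110,350,250,4.2,"pics/s18.png")
E
```

```text
t: 18.92
position: [611.9, -29.5, 115.8]
ee_rot: [0.105, 0.699, -0.104, 0.7]
force: [-0.8, 1.0, -2.3]
finger_gap: 0.152
t 18.92 pos [611.9 -29.5 115.8] F [-0.8  1.  -2.3] T [-0.16  0.03  0.  ] gap 0.152 
x [ 0.001  0.001 -1.   ] z [ 0.956 -0.292  0.001] jaw yaw -0.296 q [-0.087  0.376  1.954  0.002  0.81   0.208]
```

View pics/s18.png

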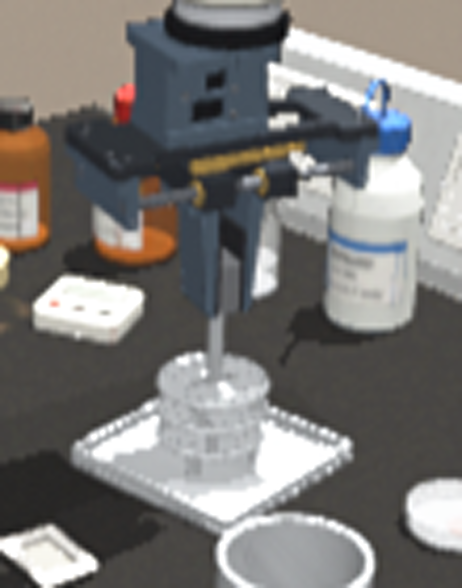

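Stack is just above the pan floor, level and in the middle. I creep down with a lighter grip.

```bash
python3 -m creep '[{"translation":[0,0,-0.003],"dr":[0,0,0],"jaw":0},{"translation":[0,0,-0.005],"dr":[0,0,0],"jaw":0},{"translation":[0,0,-0.008],"dr":[0,0,0],"jaw":0},{"translation":[0,0,-0.01],"dr":[0,0,0],"jaw":0},{"translation":[0,0,-0.013],"dr":[0,0,0],"jaw":0},{"translation":[0,0,-0.015],"dr":[0,0,0],"jaw":0},{"translation":[0,0,-0.016],"dr":[0,0,0],"jaw":0},{"translation":[0,0,-0.016],"dr":[0,0,0],"jaw":0}]' 20
python3 -c "from h import *; st()"
```

```text
t: 19.63
position: [612.0, -29.5, 108.0]
ee_rot: [0.105, 0.699, -0.104, 0.7]
force: [-0.2, -0.0, -0.9]
finger_gap: 0.149
t 19.63 pos [612.  -29.5 108. ] F [-0.2 -0.  -0.9] T [-0.03  0.09  0.  ] gap 0.149 
x [ 0.001  0.001 -1.   ] z [ 0.956 -0.292  0.001] jaw yaw -0.296 q [-0.087  0.388  1.955  0.002  0.797  0.208]
```

Only the lifter's own weight (-0.9 N) is left, so the stack is resting. Next I feel for the pan floor with the tip.

```bash
python3 -m creep '[{"translation":[0,0,-0.001],"dr":[0,0,0],"jaw":0},{"translation":[0,0,-0.002],"dr":[0,0,0],"jaw":0},{"translation":[0,0,-0.003],"dr":[0,0,0],"jaw":0},{"translation":[0,0,-0.003],"dr":[0,0,0],"jaw":0}]' 20
python3 -c "from h import *; st()"
```

```text
t: 19.97
position: [612.1, -29.5, 106.6]
ee_rot: [0.105, 0.699, -0.104, 0.7]
force: [-0.2, -0.7, 0.2]
finger_gap: 0.154
t 19.97 pos [612.1 -29.5 106.6] F [-0.2 -0.7  0.2] T [-0.11  0.16 -0.03] gap 0.154 
x [ 0.002  0.001 -1.   ] z [ 0.956 -0.292  0.001] jaw yaw -0.296 q [-0.087  0.39   1.956  0.002  0.794  0.208]
```

```bash
python3 -m creep '[{"translation":[0,0,-0.001],"dr":[0,0,0],"jaw":0},{"translation":[0,0,-0.001],"dr":[0,0,0],"jaw":0},{"translation":[0,0,-0.001],"dr":[0,0,0],"jaw":0}]' 20
python3 -c "from h import *; st()"
```

```text
t: 20.22
position: [612.2, -29.5, 106.4]
ee_rot: [0.105, 0.699, -0.104, 0.7]
force: [-1.8, 0.6, 5.0]
finger_gap: 0.151
t 20.22 pos [612.2 -29.5 106.4] F [-1.8  0.6  5. ] T [-0.02  0.57 -0.02] gap 0.151 
x [ 0.002  0.001 -1.   ] z [ 0.956 -0.292  0.001] jaw yaw -0.296 q [-0.087  0.391  1.955  0.002  0.794  0.208]
```

```bash
python3 -m creep '[{"translation":[0,0,0.0008],"dr":[0,0,0],"jaw":0},{"translation":[0,0,0.0008],"dr":[0,0,0],"jaw":0.18},{"translation":[0,0,0.0008],"dr":[0,0,0],"jaw":0.22},{"translation":[0,0,0.0008],"dr":[0,0,0],"jaw":0.3},{"translation":[0,0,0.0008],"dr":[0,0,0],"jaw":0.4},{"translation":[0,0,0.0008],"dr":[0,0,0],"jaw":0.5},{"translation":[0,0,0.0008],"dr":[0,0,0],"jaw":0.5},{"translation":[0,0,0.0008],"dr":[0,0,0],"jaw":0.5}]' 10
python3 - <<'E'
from h import *
st()
f=grab_frame("scene"); crop(f["image"],240,110,350,250,4.2,"pics/s19.png")
f=grab_frame("wrist"); cv2.imwrite("pics/w19.png",f["image"])
E
```

```text
t: 20.88
position: [612.2, -29.5, 106.8]
ee_rot: [0.105, 0.699, -0.104, 0.7]
force: [0.8, -0.3, 0.4]
finger_gap: 0.499
t 20.88 pos [612.2 -29.5 106.8] F [ 0.8 -0.3  0.4] T [-0.08  0.05 -0.02] gap 0.499 
x [ 0.002  0.001 -1.   ] z [ 0.956 -0.292  0.001] jaw yaw -0.296 q [-0.087  0.39   1.955  0.002  0.795  0.208]
```

View pics/s19.png

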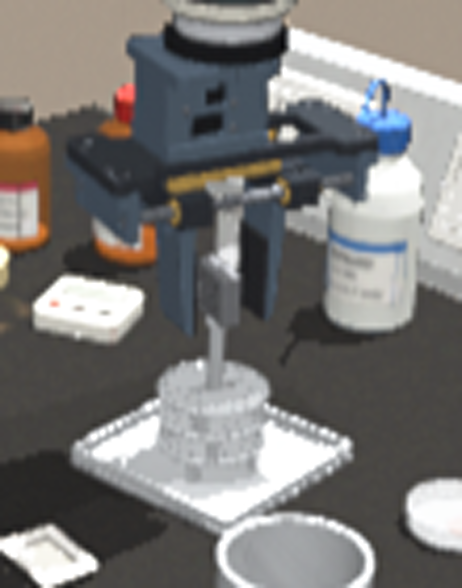

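View pics/w19.png

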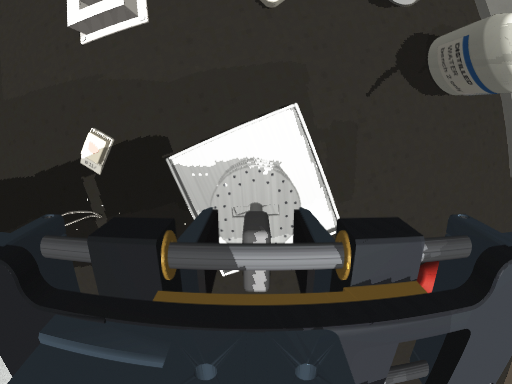

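Released; the lifter stands between the open fingers. I open a bit more and rise straight up.

```bash
python3 -m creep '[{"translation":[0,0,0],"dr":[0,0,0],"jaw":0.7},{"translation":[0,0,0],"dr":[0,0,0],"jaw":0.8},{"translation":[0,0,0.02],"dr":[0,0,0],"jaw":0.8},{"translation":[0,0,0.05],"dr":[0,0,0],"jaw":0.8},{"translation":[0,0,0.1],"dr":[0,0,0],"jaw":0.8},{"translation":[0,0,0.16],"dr":[0,0,0],"jaw":0.8},{"translation":[0,0,0.22],"dr":[0,0,0],"jaw":0.8},{"translation":[0,0,0.28],"dr":[0,0,0],"jaw":0.8},{"translation":[0,0,0.3],"dr":[0,0,0],"jaw":0.8},{"translation":[0,0,0.3],"dr":[0,0,0],"jaw":0.8},{"translation":[0,0,0.3],"dr":[0,0,0],"jaw":0.8}]' 10
python3 - <<'E'
from h import *
st()
f=grab_frame("scene"); crop(f["image"],240,110,350,250,4.2,"pics/s20.png"); cv2.imwrite("pics/sf.png",f["image"])
f=grab_frame("wrist"); cv2.imwrite("pics/w20.png",f["image"])
E
```

```text
t: 21.9
position: [612.1, -29.5, 256.9]
ee_rot: [0.105, 0.699, -0.104, 0.7]
force: [0.0, 0.0, -0.2]
finger_gap: 0.802
t 21.90 pos [612.1 -29.5 256.9] F [ 0.   0.  -0.2] T [-0.03  0.09  0.01] gap 0.802 
x [ 0.002  0.001 -1.   ] z [ 0.956 -0.292  0.002] jaw yaw -0.296 q [-0.087  0.194  1.891  0.002  1.055  0.209]
```

View pics/s20.png

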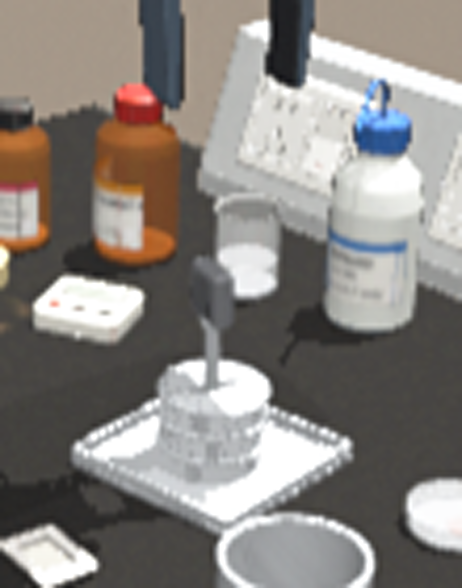

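View pics/w20.png

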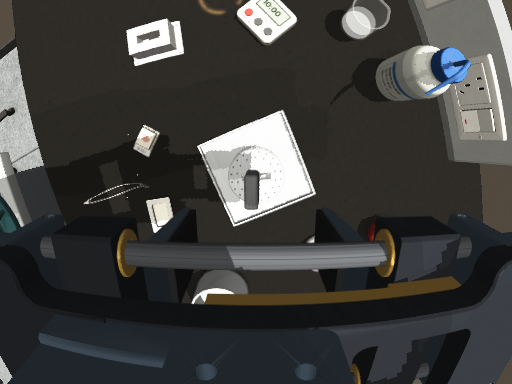

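Run:
```python
from h import *
s=grab_frame("scene"); f=grab_frame("wrist"); t=grab_frame("top")
a=rect(f,612,-29,57,70,400/140); b=rect(s,612,-29,57,70,400/140,False)
for im in(a,b): cv2.drawMarker(im,(200,200),(0,0,255),cv2.MARKER_CROSS,12,1); cv2.circle(im,(200,200),int(36*400/140),(0,255,0),1)
cv2.imwrite("pics/r20.png",np.hstack([a,b]))
print("scene handle obs",(240+212/4.2,110+293/4.2),"upright pred",w2px(s,[612,-29,125]),"top web hole obs",(240+212/4.2,110+385/4.2),"pred",w2px(s,[612,-29,57]))
print("wrist handle top px pred",w2px(f,[612,-29,143],True), "obs ~ (252,175)")
d=cv2.absdiff(t["image"],cv2.imread("pics/top0.png")).max(2); cv2.imwrite("pics/diff.png",d)
st()
```

```text
scene handle obs (290.4761904761905, 179.76190476190476) upright pred [290.53881996 178.38079066] top web hole obs (290.4761904761905, 201.66666666666666) pred [289.6447321  201.12954904]
wrist handle top px pred [256.97233644 191.718045  ] obs ~ (252,175)
t 22.15 pos [611.6 -29.5 255.4] F [-0.2 -0.7  0.1] T [-0.08  0.04 -0.04] gap 0.798 
x [-0.     0.002 -1.   ] z [ 0.956 -0.292 -0.001] jaw yaw -0.296 q [-0.087  0.196  1.891  0.002  1.055  0.209]
```

View pics/r20.png

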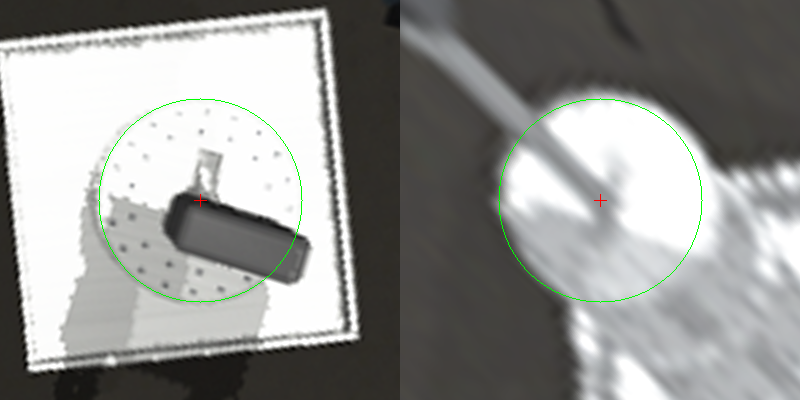

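View pics/diff.png

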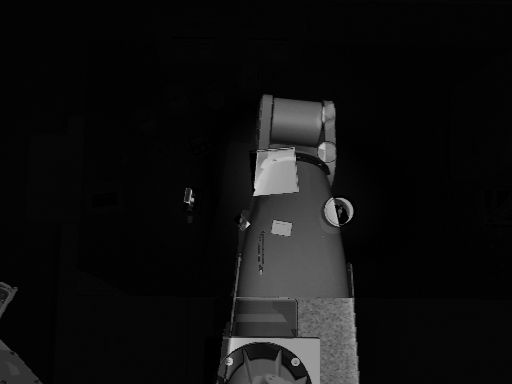

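```bash
python3 -c "
from h import *
st(); print(env.job_done())"
```

```text
t 22.15 pos [611.6 -29.5 255.4] F [-0.2 -0.7  0.1] T [-0.08  0.04 -0.04] gap 0.798 
x [-0.     0.002 -1.   ] z [ 0.956 -0.292 -0.001] jaw yaw -0.296 q [-0.087  0.196  1.891  0.002  1.055  0.209]
the job is handed in; nothing more can be done
None
```

The three plates now stand as one stack in the middle of the drip pan. The lifter is upright through them and the gripper is clear. I handed the job in at 22.2 s; no verdict is reported.

- **Threading:** I read the slot directions from the wrist camera: about -0.20 rad (top), +0.07 rad (middle) and -0.30 rad (bottom). The lifter passed all three without measurable contact force. I then turned the foot 90° under the bottom plate.
- **Lifting:** The wrist load rose to about 3.4 N, which fits the lifter plus three plates. The picture above the pot shows all three plates hanging level.
- **Placing:** The stack is at about (612, -29) mm, and I measured the pan's centre as (612.6, -28.3) mm. The lifter's tip touched the pan floor with about 5 N, the highest contact force I read. I eased it off by 0.4 mm before letting go.
- **Last checks:**
  - The scene picture puts the handle within about 1.5 px of upright.
  - A rough handle reading in the wrist view was off by about 17 px. I put that down to seeing the handle's side, and did not resolve it further.
  - The bystanders I could see had not moved, but in the last top view the arm covered the area around the pan, so that check is partial.

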